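Find the slope at which the tin slides and mark it with the wedge

ROBOT

A 6-joint arm with a two-finger parallel gripper is mounted at the origin on a cart in front of the work surface, level with it; the furniture and walls round the work are solid. World frame = base frame: x ahead of the robot, y to its left, z up, the work surface at z = 0. Lengths are in m, angles in degrees, forces in N, time in s.
With the tool pointing down it reaches from about 0.35 to 0.95 m from the base axis. Payload 17.4 kg.
Tool frame: the origin (TCP) lies on the front face of the gripper's body, between the roots of the fingers; the fingertips stand 84 mm ahead of it and the grasp point (between the pads) lies 65 mm ahead of it; y points along the fingers, x is the direction in which the jaws open and shut, and the axes are right-handed (so a half turn about y gives the same grasp; the last joint's range is limited). The gripper opens to 93 mm and grips with 3 to 60 N. Pads are 15 mm wide; open, the fingers measure 128 mm over their backs; the gripper's body (75 mm by 188 mm) begins 65 mm behind the grasp point.
Start: joints at [72.261, 6.646, 82.598, -0, 90.757, -2.166], TCP at [0.181, 0.65, 0.303] pointing down, gripper open.
Joint ranges: [-162.19, 162.19], [-47.58, 125.68], [4.15, 143.07], [-65.23, 245.23], [0.69, 171.88], [-170.13, 170.13]. Speed limits (degrees/s): [108.29, 108.29, 127.2, 180, 180, 180].

INTERFACE

Orientations are given as a 3x3 rotation matrix whose columns are the frame's x, y, z axes.
In Python, from workcell import arm, capture, camera_params, order gives the robot as it stands. The module is installed in compiled form; this text tells all that it offers.
- The arm moves only by the tool drive_tool, never from a script. Its argument "series" is a list that holds one entry, the list of rows, each a list of 7 numbers: the shift along the tool's x, y, z in mm, then the turn, a rotation vector about the tool's x, y, z in degrees, then the finger opening in mm, from 0 to 93. In form: [[[tx, ty, tz, rx, ry, rz, grip], ...]]. A call has 1 to 20 rows; each row is the pose to reach, as a shift and turn from the pose commanded when the call began, along the tool's axes at that moment; what a row does not reach only later rows make up. A row lasts 1/12 s, in which the tool goes at most 41.7 mm and 7.16 degrees, less where a joint would pass 70% of its speed; a pose out of reach is approached as far as the arm can. A call with a gripper value outside its range is refused whole. The fingers move at their own pace and stop on an object; the grip force is fixed at half the most. Time passes only in rows, so rows that repeat a pose let the fingers close. It gives the time, the measured TCP pose, the force and the opening at its end, in the units of the state.
- arm.observe(): the state, without advancing time (a new reading comes with each control period).
- capture(name): name is "scene" or "top" or "wrist"; returns the picture (384x512x3 uint8, red, green, blue); there is no depth.
- camera_params(name): a dict with "fx", "fy", "cx", "cy" (pixels), "world_from_camera" (4x4, takes a point from camera to world coordinates); the wrist camera has in their place "T_tool_cam" (4x4, takes a point from camera to tool coordinates, whose origin is the TCP and whose axes are the tool frame's). Camera axes: x right, y up, looking along -z (the intrinsics and any distortion apply to the point x, -y, -z); pixel columns grow to the right and rows downward; lengths in m; the calibration is good to about 2 mm. A picture is of the moment at which its call begins: read the wrist's pose just before it. camera_params takes no time and is no camera call.
- order.hand_in(): hands the job in, once; it reports no verdict.
The state is a dict: "time": time; "qpos": joint angles; "joint_vel": joint speeds; "joint_efforts": joint torques, N m; "tcp_pos": TCP position; "ee_rot": TCP orientation; "wrist_force": force on the tool from outside, world axes, zero at the start; "torque": the same for the moment, N m; "grip_width": finger opening in m.
Only numpy, scipy, OpenCV 4.12 (cv2) and the standard library are available. Lean on these libraries where they do the work, as an engineer would, in place of code of your own. Each camera call takes 0.05 s, during which the arm holds its last target.

TASK

Set the tilting feed board to the slope at which the tin just slides by itself: lift the board slowly by its lug until the tin slips down to the stop at the hinge, but no further, so that the little pot on the cork stays where it is. Let go and leave the board standing at that slope, then note it with the wooden wedge: stand it on the worktop square to the board and slide it, low end first, under the raised free edge until its slope just bears against that edge, gently and without jacking the board up, and leave it standing there. Do not touch the tin or the pot, and leave the other things where they are.

Things in the scene. Friction and masses are not known exactly. Their poses are not given: they have to be found in the camera images.
- ramp_base: Fixed foot of the tilting feed board: a flat wooden bar 260 x 44 x 10 mm with a steel cheek 34 mm high at each end, screwed to the worktop. Origin: on the worktop straight below the hinge axis, at the middle of the board's width. x runs along the hinge axis, y points away from the board (the board reaches from the hinge towards -y, towards the left of the robot), z up.
- feed_board (a joint): Slope of the board, rad: 0 level (start), grows as the free edge is lifted. Hinge axis 21 mm above the worktop; friction (0.9 Nm) holds the board (0.4 kg) where it is left; lifting at the lug takes 9 to 14 N. The tin slips at an unknown slope of 0.22 to 0.43; the pot on cork at 0.07 (when the tin slips early) to 0.11 (late) more.
- board_hinge (a point): Middle of the hinge axis; turns with the board: x along the hinge as in ramp_base, y from free edge to hinge, z square to the board. Wooden slab 230 mm wide (x), from the hinge to y = -205 mm, z -6 to +6 mm; side rims 8 mm; stop at the hinge end 14 mm high, face at y = -15 mm. Smooth white laminate at x = -109 to +3 mm (tin), brown cork at x = +25 to +105 mm (pot).
- board_lug (a point): Point on the wooden lug upright on the board's top at the free edge, laminate side: lug 16 mm wide (along the hinge) x 24 mm x 45 mm high; the point is 12 mm below its top, in the board's frame at x = -30, y = -191, z = +39 mm. Pinched along the hinge axis it can turn between the fingers as the board tilts.
- board_edge (a point): Point on the lower corner of the board's free edge, in the board's frame at x = +45, y = -205, z = -6 mm; the corner is straight and runs along x. With the board level it is 15 mm above the worktop.
- gauge: Loose wooden wedge, about 0.25 kg, 36 mm thick (x), 140 mm long (y), 115 mm high. Origin: middle of its underside; z up. At -y an upright tail 40 mm long with a flat top at 115 mm; from there a slope at 35 degrees with tick lines falls towards +y to the low end (y = +70 mm), 45 mm high: on the slope z = 94 mm - 0.7 y.
- gauge_grip (a point): Middle of the wedge's tail, 95 mm above its underside (20 mm below the flat top), at y = -50 mm in the wedge's frame; grip it across the 36 mm thickness.
- gauge_slope (a point): Middle of the wedge's slope (y = +20, z = +80 mm in the wedge's frame); its z axis is square to the slope, outwards; its x is the wedge's x.
- tin: Low round food tin, 86 mm across, 40 mm high, on the smooth laminate strip of the board. Origin: middle of its underside. At the stop it lies at y = -58 mm of the board; it starts at y = -105 to -120 mm.
- pot: Little round pot with a wide lid, 58 mm across, 50 mm high, on the cork strip of the board. Origin: middle of its underside. It starts at y = -117 to -133 mm of the board.
- salt: Salt shaker, 44 mm across, 90 mm high, bystander. Origin: middle of its underside.
- spice_jar: Glass spice jar with a grey lid, 44 mm across, 109 mm high, bystander. Origin: middle of its underside.
- spice_jar_b: Glass spice jar with a green lid, 46 mm across, 106 mm high, bystander. Origin: middle of its underside.
- can: Drink can, 53 mm across, 134 mm high, bystander. Origin: middle of its underside.
- soap: Bar of soap, 58 x 84 x 26 mm, bystander. Origin: middle of its underside.
- dropper: Small dropper bottle, 33 mm across, 102 mm high, bystander. Origin: middle of its underside.

How it is judged (in metres and radians):
On the way, in this order (a step that is already met when the one before it is completed fails the run):
1. the board is raised and the tin has slid to the stop at the hinge (within 6 mm), while the pot has stayed where it was on the cork (y of tin in the frame of board_hinge above -0.064 m and value of joint feed_board above 0.15 rad and y of pot in the frame of board_hinge below -0.103 m and distance between pot and board_hinge below 0.2 m), for 0.2 s.
2. the wedge, standing on the worktop, bears against the free edge of the board (more than 0.5 N) (contact force between gauge and ramp_base above 0.5 N and height (world z) of gauge below 0.004 m and y of pot in the frame of board_hinge below -0.103 m and distance between pot and board_hinge below 0.2 m), for 0.1 s.
At the end, for the whole second after the job is handed in: Board raised; tin at the stop at the hinge (within 6 mm); pot still at its place on the cork (slid less than about 15 mm); wedge flat on the worktop, square to the board within 0.17 rad, low end under the board, its slope at the free edge (touching, or gap under 2 mm); all at rest (all of step 1 and height (world z) of gauge below 0.003 m and angle between gauge's own z axis and vertical below 0.05 rad and angle between the y axis of gauge and the y axis of ramp_base, either way round below 0.17 rad and (contact force between gauge and ramp_base above 0.05 N or z of board_edge in the frame of gauge_slope below 0.002 m) and y of board_edge in the frame of gauge above -0.03 m and linear speed of each of gauge, tin, pot below 0.01 m/s).
It fails at once if the tin or the pot is touched by the robot (contact force between any of the fingers, the arm and tin above 0.5 N or contact force between any of the fingers, the arm and pot above 0.5 N).
It fails at once if the board is jerked up (faster than 0.6 rad/s) (velocity of joint feed_board above 0.6 rad/s).
It fails at once if the board is let down again after the tin has slipped (faster than 0.15 rad/s) (y of tin in the frame of board_hinge above -0.064 m and velocity of joint feed_board below -0.15 rad/s).
It fails at once if the wedge is pressed against the board with more than 15 N (contact force between gauge and ramp_base above 15 N).
It fails at once if a bystander is pushed more than 30 mm (distance of any of salt, spice_jar, spice_jar_b, soap, dropper, can from where it was at the start of the episode above 0.03 m).
It also fails if it takes over 72 s, if anything falls off the work surface, if the arm or the gripper's body presses on something with over 40 N, if the wrist force passes 120 N, or if a joint passes its speed limit or range.

## Working session

There is one attempt and no reset: what is moved stays moved. The work goes in short steps, Python scripts to look and compute and a tool call to move; the robot and the scene stay as the last step left them, time stands still between calls to the robot, and variables do not carry over. Pictures are saved under pics/ and viewed, and the job is handed in when it is done.

Besides the shell and the picture viewer there is one more tool, called after "Request:" as name(argument=value, ...), one argument or row to a line, values as JSON. drive_tool: Moves the arm, as the interface text tells. Its arguments: {"type":"object","properties":{"series":{"type":"array"}},"required":["series"]}

```bash
mkdir -p pics; python3 - <<'E'
from workcell import arm,capture,camera_params
import cv2,numpy as np
print(arm.observe())
for n in ["scene","top","wrist"]:
    im=capture(n); cv2.imwrite(f"pics/{n}0.png",im[:,:,::-1]); print(n,camera_params(n))
E
```

```text
{'time': 0.0, 'qpos': array([ 7.22625600e+01,  6.67533678e+00,  8.26375309e+01,  6.37161860e-04,
        9.07550427e+01, -2.16480252e+00]), 'joint_vel': array([ 0.04812835, -0.04454337, -0.05945156, -0.05687627,  0.09697741,
        0.09044434]), 'joint_efforts': array([-1.85218123e-03, -7.21268892e+01, -6.22609162e+01,  7.78705487e-02,
        2.38535344e-02, -1.41444098e-04]), 'tcp_pos': array([0.18117258, 0.65011966, 0.30197151]), 'ee_rot': array([[ 2.68459461e-01, -3.71686439e-04, -9.63290911e-01],
       [ 9.63290255e-01, -1.12552641e-03,  2.68459713e-01],
       [-1.18399220e-03, -9.99999298e-01,  5.58837099e-05]]), 'wrist_force': array([-0.8882996 ,  0.86931083, -0.11406843]), 'torque': array([-0.0421873 , -0.00070915, -0.02666511]), 'grip_width': 0.09327384566834522}
scene {'fx': 359.7759331893678, 'fy': 359.7759331893678, 'cx': 255.3878100136824, 'cy': 192.0453420424138, 'world_from_camera': array([[ 0.56032056,  0.43802473, -0.70297596, -0.27964701],
       [-0.82822516,  0.3056898 , -0.46967737, -0.52463123],
       [ 0.00916228,  0.84539227,  0.53406738,  0.69840449],
   
[... 294 characters left out ...]
01,  4.76237551e-02, -9.69160223e-03,
        -2.16735523e-03],
       [ 1.01752372e-03,  2.19864417e-01,  9.75529909e-01,
         1.04585944e+00],
       [ 0.00000000e+00,  0.00000000e+00,  0.00000000e+00,
         1.00000000e+00]])}
wrist {'fx': 276.51387226292127, 'fy': 276.51387226292127, 'cx': 255.9254227520305, 'cy': 188.9450237028874, 'T_tool_cam': array([[ 9.99999528e-01,  5.83375511e-04,  7.77565550e-04,
        -8.28919513e-04],
       [ 6.08108794e-04,  2.48624309e-01, -9.68599805e-01,
        -8.17676378e-02],
       [-7.58379104e-04,  9.68599821e-01,  2.48623837e-01,
         6.83971910e-02],
       [ 0.00000000e+00,  0.00000000e+00,  0.00000000e+00,
         1.00000000e+00]])}
```

View pics/scene0.png

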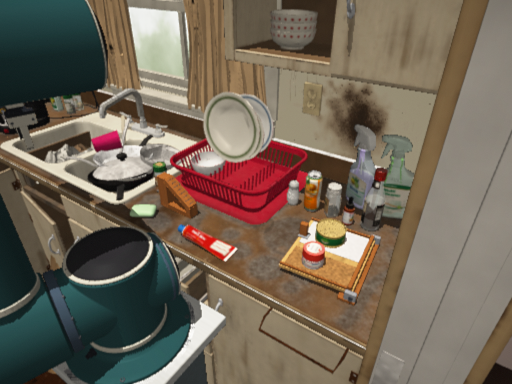

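View pics/top0.png

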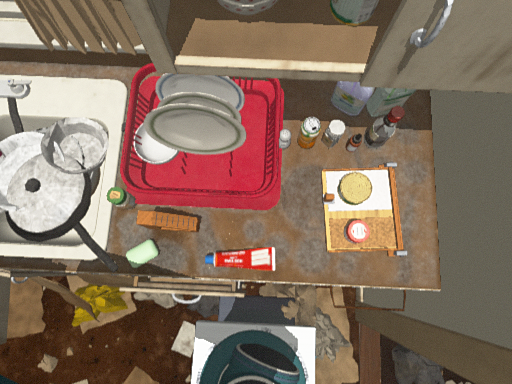

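View pics/wrist0.png

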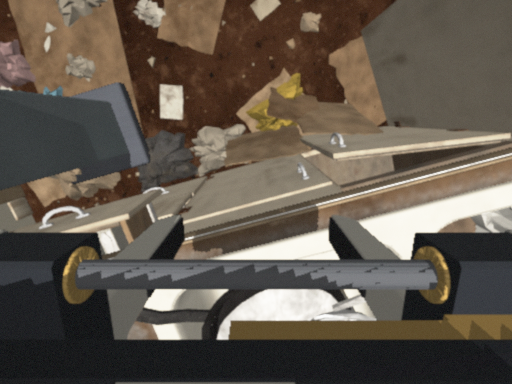

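```bash
python3 - <<'E'
import cv2
t=cv2.imread("pics/top0.png"); s=cv2.imread("pics/scene0.png")
cv2.imwrite("pics/t1.png",cv2.resize(t[150:265,305:425],None,fx=5,fy=5,interpolation=cv2.INTER_CUBIC))
cv2.imwrite("pics/t2.png",cv2.resize(t[170:280,95:285],None,fx=4,fy=4,interpolation=cv2.INTER_CUBIC))
cv2.imwrite("pics/s1.png",cv2.resize(s[205:305,270:390],None,fx=6,fy=6,interpolation=cv2.INTER_CUBIC))
cv2.imwrite("pics/s2.png",cv2.resize(s[155:265,120:250],None,fx=5,fy=5,interpolation=cv2.INTER_CUBIC))
E
```

```text
(no output)
```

View pics/t1.png

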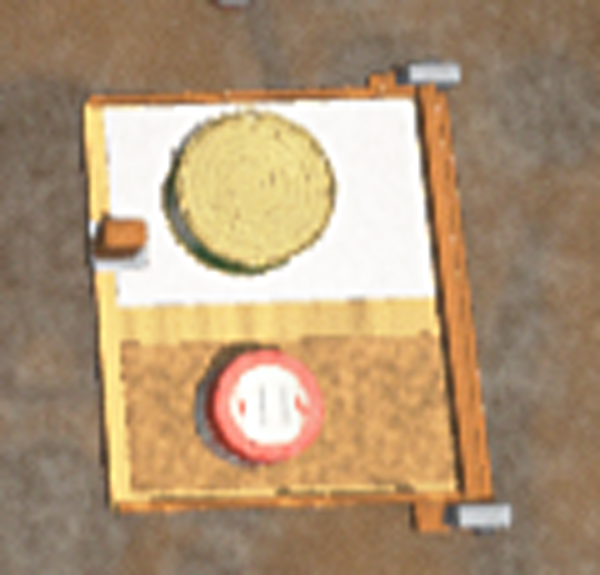

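View pics/t2.png

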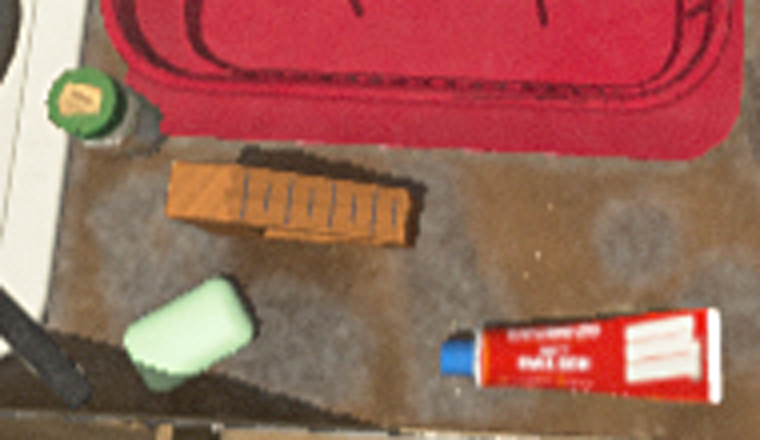

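View pics/s1.png

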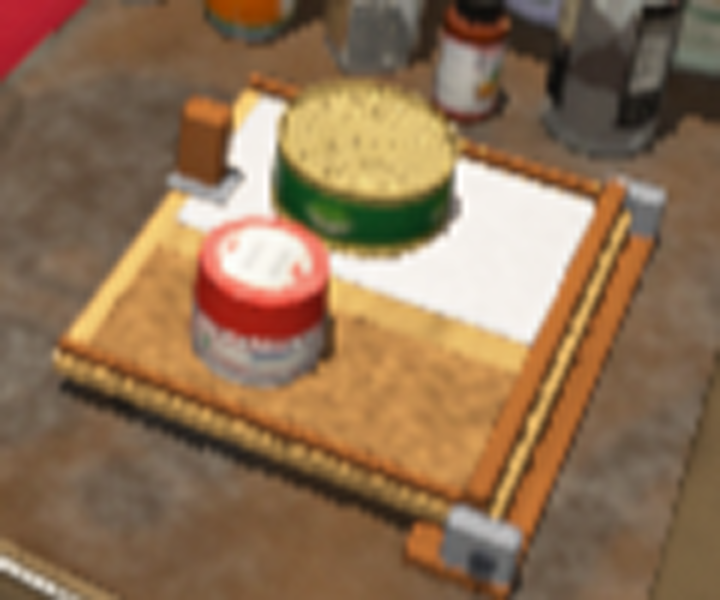

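View pics/s2.png

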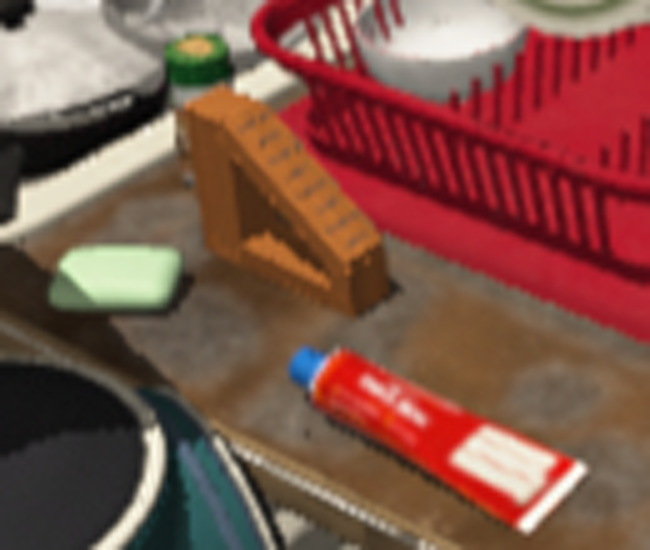

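```bash
cat > h.py <<'E'
from workcell import arm,capture,camera_params
import cv2,numpy as np
from scipy.optimize import least_squares
from scipy.spatial.transform import Rotation as R
def proj(n,P,tp=None,tr=None):
    c=camera_params(n); 
    if n=="wrist":
        T=np.eye(4);T[:3,:3]=tr;T[:3,3]=tp;W=T@c["T_tool_cam"]
    else: W=c["world_from_camera"]
    q=(np.atleast_2d(P)-W[:3,3])@W[:3,:3]
    return np.c_[c["cx"]+c["fx"]*q[:,0]/-q[:,2], c["cy"]+c["fy"]*q[:,1]/q[:,2]]
def pose(p,P): # x,y,yaw (z=0)
    return R.from_euler('z',p[2]).apply(np.atleast_2d(P))+[p[0],p[1],0]
def fit(obs,p0,tp=None,tr=None):
    # obs: list (cam, u,v, model pt m)
    f=lambda p: np.concatenate([(proj(n,pose(p,m),tp,tr)[0]-[u,v]) for n,u,v,m in obs])
    r=least_squares(f,p0,loss='soft_l1',x_scale=[.1,.1,.1]); return r.x,r.fun.reshape(-1,2)
E
cat > fit1.py <<'E'
from h import *
def c(n,s,x0,y0,a,b,m): return (n,x0+(a+.5)/s-.5,y0+(b+.5)/s-.5,np.array(m)/1000)
T1=lambda a,b,m:c("top",5,305,150,a,b,m)
S1=lambda a,b,m:c("scene",6,270,205,a,b,m)
T2=lambda a,b,m:c("top",4,95,170,a,b,m)
S2=lambda a,b,m:c("scene",5,120,155,a,b,m)
ramp=[T1(88,98,(-115,-205,35)),T1(113,508,(115,-205,35)),T1(126,235,(-30,-191,72)),
 S1(58,378,(115,-205,15)),S1(60,347,(115,-205,35)),S1(205,102,(-30,-191,72))]
w=[T2(172,162,(-18,-70,115)),T2(243,168,(-18,-30,115)),T2(167,217,(18,-70,115)),T2(410,188,(-18,70,45)),T2(406,245,(18,70,45)),
 S2(180,105,(18,-70,115)),S2(225,88,(-18,-70,115)),S2(358,315,(18,70,0)),S2(385,240,(-18,70,45)),S2(390,290,(-18,70,0))]
if __name__=="__main__":
    for nm,o,p0 in [("ramp",ramp,[.5,-.4,np.pi]),("gauge",w,[.45,.2,np.pi])]:
        p,r=fit(o,p0); print(nm,p.round(4),np.degrees(p[2]).round(2)); print(r.round(1).tolist())
    # simple: cylinders bases/tops
    def back(n,u,v,z):
        cc=camera_params(n);W=cc["world_from_camera"]
        d=W[:3,:3]@np.array([(u-cc["cx"])/cc["fx"],-(v-cc["cy"])/cc["fy"],-1]);k=(z-W[2,3])/d[2];return (W[:3,3]+k*d).round(3)
    print("green jar lid",back("top",95+83/4,170+103/4,.106),"soap",back("top",95+188/4,170+330/4,.02))
    print("salt",back("top",285,136,.09),"can",back("top",311,125,.134),"jar",back("top",337,128,.109),"drop",back("top",356,139,.1))
    print("tin",back("top",305+255/5,150+190/5,.067),"pot",back("top",305+268/5,150+405/5,.077))
    for n in("tube",): print(back("top",95+440/4,170+355/4,.02),back("top",95+720/4,170+310/4,.01))
    print("rack",back("top",95+120/4,170+130/4,.0),back("top",95+720/4,170+155/4,.0))
E
python3 fit1.py
```

```text
ramp [ 0.4835 -0.3755  3.2521] 186.33
[[-2.3, 0.2], [1.1, 1.3], [0.7, -0.4], [-0.4, -1.2], [-0.4, -1.6], [1.3, 0.6]]
gauge [0.405  0.2406 3.1319] 179.45
[[0.1, 0.2], [-1.9, -0.4], [-0.6, 0.6], [0.4, 0.7], [0.1, -0.2], [0.6, -0.3], [-0.2, -1.2], [-0.3, 1.0], [0.8, -0.6], [0.9, 0.7]]
green jar lid [0.46  0.374 0.106] soap [0.323 0.317 0.02 ]
salt [ 0.649 -0.055  0.09 ] can [ 0.666 -0.119  0.134] jar [ 0.671 -0.192  0.109] drop [ 0.646 -0.244  0.1  ]
tin [ 0.519 -0.252  0.067] pot [ 0.403 -0.255  0.077]
[0.314 0.145 0.02 ] [ 0.354 -0.043  0.01 ]
rack [0.46  0.388 0.   ] [ 0.463 -0.039  0.   ]
```

```bash
cat > ov.py <<'E'
from h import *
def wire(img,n,crop,s,pts_edges,col=(0,0,255),tp=None,tr=None):
    x0,y0=crop
    for a,b in pts_edges:
        q=proj(n,np.array([a,b]),tp,tr); q=((q-[x0,y0]+.5)*s-.5).round().astype(int)
        cv2.line(img,tuple(map(int,q[0])),tuple(map(int,q[1])),col,1)
def prism(poly,x0,x1): # poly in (y,z), extruded in x
    e=[];k=len(poly)
    for i in range(k):
        a,b=poly[i],poly[(i+1)%k]
        for x in(x0,x1): e.append(((x,*a),(x,*b)))
        e.append(((x0,*a),(x1,*a)))
    return np.array(e)/1000.
def board_edges(th):
    E=np.concatenate([prism([(-205,-6),(-205,6),(0,6),(0,-6)],-115,115),prism([(-203,6),(-203,51),(-179,51),(-179,6)],-38,-22),
      prism([(-205,6),(-205,14),(-15,14),(-15,6)],-115,115)[[0]],
      np.array([((3,-205,6),(3,-15,6)),((25,-200,6),(25,-15,6)),((-109,-15,6),(105,-15,6))])/1000.])
    return R.from_euler('x',-th).apply(E.reshape(-1,3)).reshape(-1,2,3)+[0,0,.021]
gauge_edges=prism([(-70,0),(-70,115),(-30,115),(70,45),(70,0)],-18,18)
base_edges=prism([(-22,0),(-22,10),(22,10),(22,0)],-130,130)
def place(p,E): return pose(p,E.reshape(-1,3)).reshape(-1,2,3)
E
cat > o1.py <<'E'
import sys;from ov import *
pr=[float(v) for v in sys.argv[1:4]];pg=[float(v) for v in sys.argv[4:7]]
pr[2]=np.radians(pr[2]);pg[2]=np.radians(pg[2])
for n,f,crop,wh,s,k in [("top","top0",(305,150),(120,115),5,"r"),("scene","scene0",(270,205),(120,100),6,"r"),("top","top0",(115,190),(100,60),7,"g"),("scene","scene0",(145,165),(65,60),9,"g")]:
    im=cv2.imread(f"pics/{f}.png")[crop[1]:crop[1]+wh[1],crop[0]:crop[0]+wh[0]];im=cv2.resize(im,None,fx=s,fy=s,interpolation=cv2.INTER_CUBIC)
    if k=="r": wire(im,n,crop,s,place(pr,board_edges(0)));wire(im,n,crop,s,place(pr,base_edges),(255,0,0))
    else: wire(im,n,crop,s,place(pg,gauge_edges))
    cv2.imwrite(f"pics/ov_{sys.argv[7]}_{k}_{n}.png",im)
E
python3 o1.py .4835 -.3755 186.33 .405 .2406 179.45 a
```

```text
(no output)
```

View pics/ov_a_r_top.png

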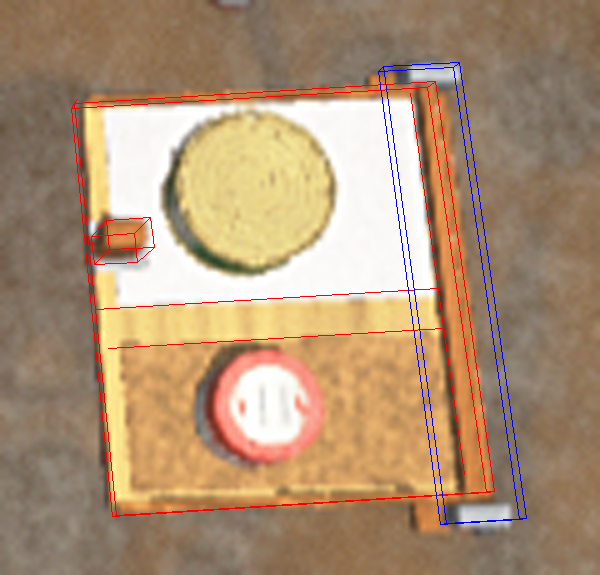

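View pics/ov_a_r_scene.png

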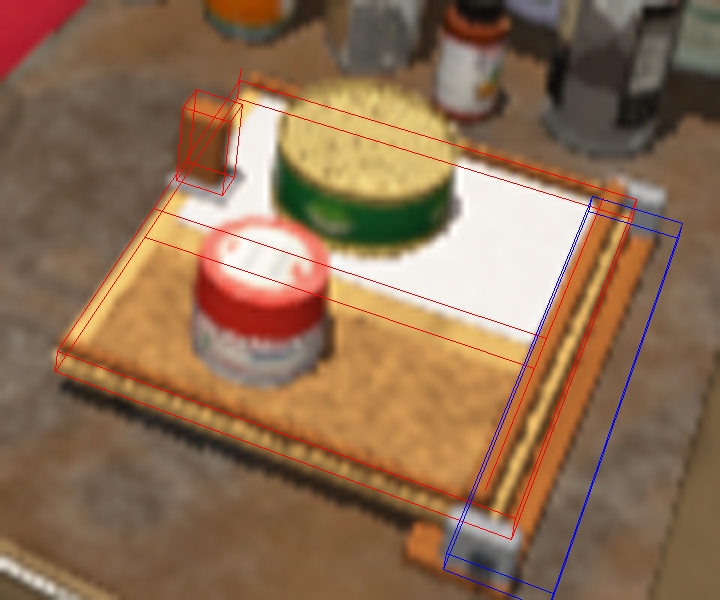

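View pics/ov_a_g_top.png

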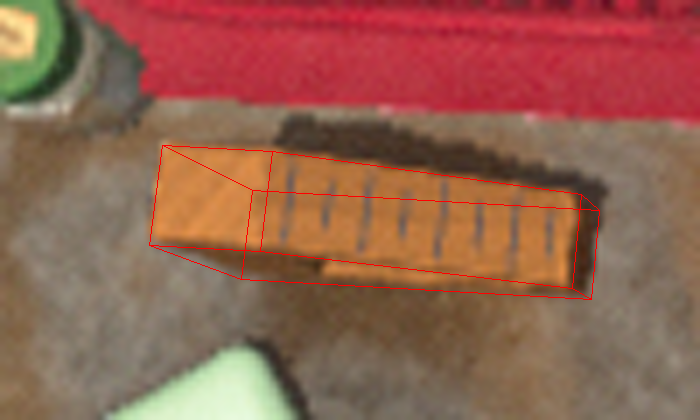

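View pics/ov_a_g_scene.png

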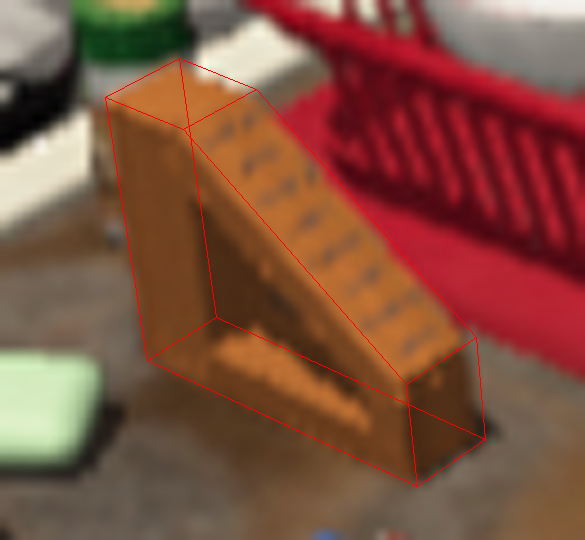

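```bash
cat > f2.py <<'E'
from fit1 import *
ramp=[T1(90,100,(-115,-205,31)),T1(113,506,(115,-205,31)),T1(126,234,(-30,-191,72)),
 T1(437,297,(3,-15,27)),T1(437,332,(25,-15,27)),T1(463,490,(105,-15,27)),T1(413,99,(-109,-15,27)),
 S1(58,372,(115,-205,15)),S1(60,350,(115,-205,31)),S1(205,100,(-30,-191,72)),S1(530,340,(3,-15,27)),S1(520,367,(25,-15,27)), S1(595,203,(-109,-15,27)),S1(243,90,(-115,-205,31))]
p,r=fit(ramp,[.48,-.37,np.pi]);print(p,np.degrees(p[2]));print(r.round(1).tolist())
E
python3 f2.py; python3 o1.py $(python3 -c "
import subprocess,re
from f2 import p;import numpy as np
print(p[0],p[1],np.degrees(p[2]))" | tail -1) .405 .2406 179.45 b
```

```text
[ 0.47950746 -0.37474514  3.23553775] 185.38265731613478
[[-2.6, 0.3], [-0.3, 2.0], [0.5, 0.1], [-0.2, -0.4], [0.8, 0.5], [-0.7, -1.7], [-0.2, 0.0], [-1.5, -0.5], [-1.6, -1.2], [1.0, 1.0], [1.9, 0.3], [1.4, 0.9], [1.2, -0.2], [-0.3, -2.5]]
```

View pics/ov_b_r_top.png

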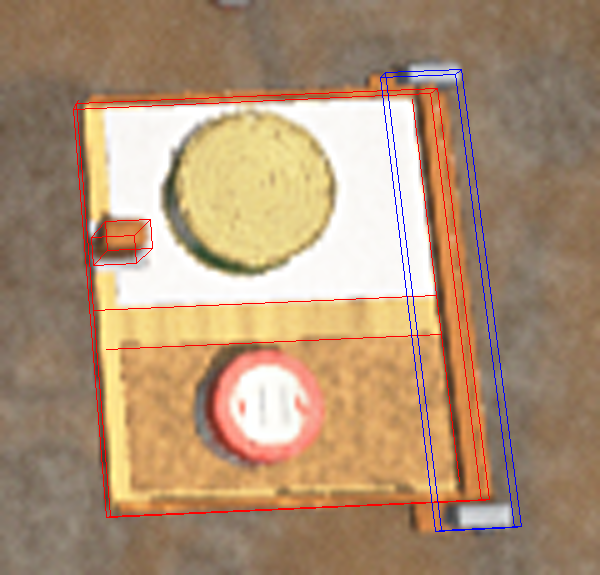

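View pics/ov_b_r_scene.png

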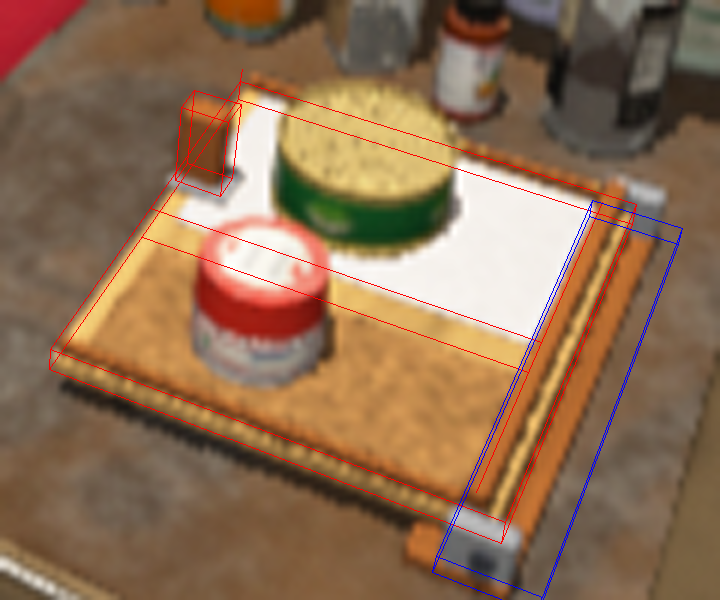

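```bash
cat > mv.py <<'E'
from h import *
def rel(tgt,yaw=None,s=None,pos0=None,R0=None):
    """world TCP target + world yaw(deg) of tool x (tool y straight down) -> row numbers"""
    if s is None: s=arm.observe()
    R0=s["ee_rot"] if R0 is None else R0; p0=s["tcp_pos"] if pos0 is None else pos0
    d=R0.T@(np.array(tgt)-p0)*1000
    if yaw is None: return d.round(1)
    c,si=np.cos(np.radians(yaw)),np.sin(np.radians(yaw))
    Rt=np.array([[c,0,si*-1*-1*-1],[si,0,c],[0,-1,0]]); Rt[:,2]=np.cross(Rt[:,0],Rt[:,1])
    return np.r_[d,np.degrees(R.from_matrix(R0.T@Rt).as_rotvec())].round(1)
pr=np.array([.4795,-.3747,np.radians(184.8)])
def bp(P,th,p=None): # board frame pt (mm) to world
    return pose(pr if p is None else p, R.from_euler('x',-th).apply(np.array(P)/1000.)+[0,0,.021])[0]
E
python3 - <<'E'
from mv import *
print(bp((-30,-191,39),0)); 
L=bp((-30,-191,39),0)
print(rel([.33,.12,.30],40)); print(rel([L[0],L[1],.24],4.8))
E
```

```text
[ 0.49341232 -0.18185953  0.06      ]
[-470.7    2.6 -285.7    0.    34.4   -0. ]
[-717.6   62.8 -524.1    0.    69.6   -0. ]
```

Request:
drive_tool(
  series=[
    [[-235,1,-143,0,17,0,93],[-470,3,-285,0,34.4,0,93],[-470,3,-285,0,34.4,0,93],[-470,3,-285,0,34.4,0,93],[-470,3,-285,0,34.4,0,93],[-470,3,-285,0,34.4,0,93],[-470,3,-285,0,34.4,0,93],[-470,3,-285,0,34.4,0,93],[-470,3,-285,0,34.4,0,93],[-470,3,-285,0,34.4,0,93],[-470,3,-285,0,34.4,0,93],[-470,3,-285,0,34.4,0,93],[-470,3,-285,0,34.4,0,93],[-470,3,-285,0,34.4,0,93],[-718,63,-524,0,69.6,0,93],[-718,63,-524,0,69.6,0,93],[-718,63,-524,0,69.6,0,93],[-718,63,-524,0,69.6,0,93],[-718,63,-524,0,69.6,0,93],[-718,63,-524,0,69.6,0,93]],
  ],
)

```text
time: 1.82
tcp_pos: [0.4467, -0.0976, 0.2566]
ee_rot: [[0.997, 0.001, -0.075], [0.075, -0.0, 0.997], [0.001, -1.0, -0.0]]
wrist_force: [0.9, 1.6, 0.2]
grip_width: 0.0928
```

```bash
python3 - <<'E'
from mv import *
s=arm.observe()
L=bp((-30,-191,39),0)
print(s["tcp_pos"],rel([L[0],L[1],.22],4.8,s))
E
```

```text
[ 0.44668584 -0.09760291  0.25655839] [ 40.2  36.6 -87.5   0.   -0.5   0. ]
```

Request:
drive_tool(
  series=[
    [[40,36,-87,0,-0.5,0,93],[40,36,-87,0,-0.5,0,93],[40,36,-87,0,-0.5,0,93],[40,36,-87,0,-0.5,0,93]],
  ],
)

```text
time: 2.15
tcp_pos: [0.494, -0.1813, 0.2182]
ee_rot: [[0.996, -0.004, -0.09], [0.09, 0.001, 0.996], [-0.003, -1.0, 0.001]]
wrist_force: [-0.5, 1.1, -0.7]
grip_width: 0.0932
```

```bash
cat > ow.py <<'E'
import sys
from ov import *; from mv import pr
th=float(sys.argv[2]) if len(sys.argv)>2 else 0
s=arm.observe(); im=capture("wrist")[:,:,::-1].copy(); n=sys.argv[1]
print(s["time"],s["tcp_pos"],s["ee_rot"].round(4).tolist(),s["wrist_force"].round(1))
cv2.imwrite(f"pics/{n}.png",im); np.savez(f"{n}.npz",p=s["tcp_pos"],R=s["ee_rot"])
b=cv2.resize(im,None,fx=1.5,fy=1.5,interpolation=cv2.INTER_CUBIC)
wire(b,"wrist",(0,0),1.5,place(pr,board_edges(th)),(0,0,255),s["tcp_pos"],s["ee_rot"])
cv2.imwrite(f"pics/{n}o.png",b)
E
python3 ow.py w1
```

```text
2.15 [ 0.49398132 -0.18127916  0.2182147 ] [[0.9959, -0.0035, -0.0902], [0.0902, 0.001, 0.9959], [-0.0034, -1.0, 0.0013]] [-0.5  1.1 -0.7]
```

View pics/w1o.png

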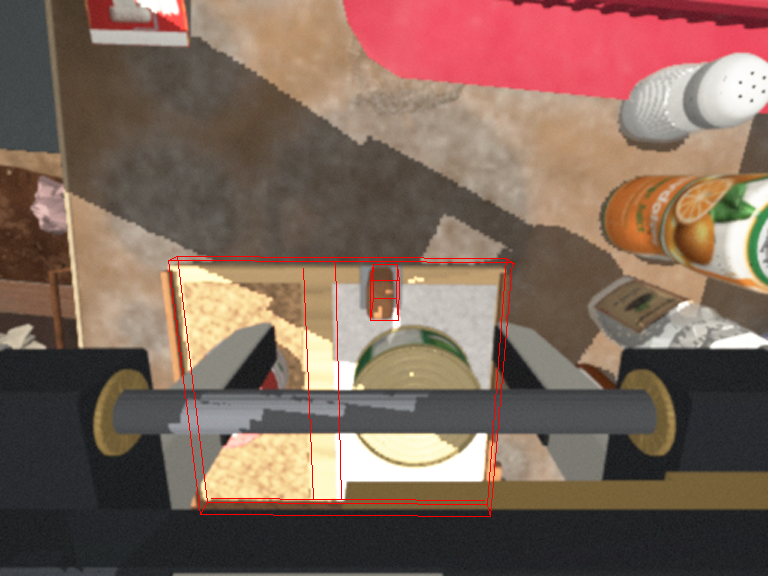

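```bash
python3 - <<'E'
import cv2
t=cv2.imread("pics/w1.png")
cv2.imwrite("pics/w1z.png",cv2.resize(t[160:240,95:350],None,fx=3.1,fy=3.1,interpolation=cv2.INTER_CUBIC))
E
```

```text
(no output)
```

View pics/w1z.png

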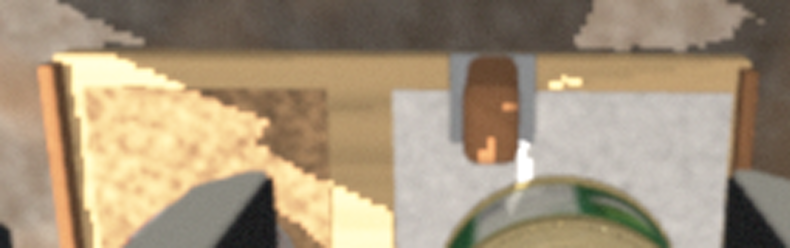

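```bash
cat > f3.py <<'E'
from mv import *
from f2 import ramp
d=np.load("w1.npz")
def W(a,b,m): return ("wrist",95+(a+.5)/3.1-.5,160+(b+.5)/3.1-.5,np.array(m)/1000)
o=[W(52,52,(115,-205,27)),W(752,57,(-115,-205,27)),W(465,162,(-22,-179,72)),W(519,162,(-38,-179,72)),W(535,57,(-38-8,-205,27))][:4]
p,r=fit(o,pr,d["p"],d["R"]);print(p,np.degrees(p[2]));print(r.round(1).tolist())
p,r=fit(o*2+ramp,pr,d["p"],d["R"]);print(p,np.degrees(p[2]));print(r.round(1).tolist())
print(bp((-30,-191,39),0,p))
E
python3 f3.py|tail -5
```

```text
[ 0.48127701 -0.375046    3.24727098] 186.05492181373768
[[-1.6, -0.6], [1.0, -5.6], [-0.4, 1.3], [0.6, 1.0]]
[ 0.48010189 -0.37512745  3.24079789] 185.68404136000217
[[-1.6, -1.3], [1.1, -5.0], [-0.4, 1.4], [0.5, 1.2], [-1.6, -1.3], [1.1, -5.0], [-0.4, 1.4], [0.5, 1.2], [-2.7, 0.5], [0.1, 2.2], [0.6, 0.3], [-0.0, -0.6], [1.0, 0.3], [-0.4, -1.9], [-0.3, -0.1], [-1.3, -0.2], [-1.3, -1.0], [1.0, 1.1], [2.1, 0.2], [1.6, 0.8], [1.2, -0.3], [-0.4, -2.5]]
[ 0.49103725 -0.18209528  0.06      ]
```

```bash
cat > f4.py <<'E'
from f3 import *
y=np.radians(184.8)
for oo in (o,o*2+ramp):
    f=lambda q: np.concatenate([(proj(n,pose([q[0],q[1],y],m),d["p"],d["R"])[0]-[u,v]) for n,u,v,m in oo])
    r=least_squares(f,[.48,-.375],loss='soft_l1',x_scale=.1); print(r.x,r.fun.reshape(-1,2).round(1)[:4].tolist(),bp((-30,-191,39),0,[*r.x,y]))
E
python3 f4.py|tail -2
```

```text
[ 0.49103725 -0.18209528  0.06      ]
[ 0.47735049 -0.37588352] [[-1.4, -2.6], [1.3, -2.7], [-0.5, 2.3], [0.5, 2.4]] [ 0.4912628  -0.18304305  0.06      ]Traceback (most recent call last):
  File "f4.py", line 5, in <module>
    r=least_squares(f,[.48,-.375],loss='soft_l1',x_scale=.1); print(r.x,r.fun.reshape(-1,2).round(1)[:4].tolist(),bp((-30,-191,39),0,[*r.x,y]))
    return func(*args, **kwargs)
    result = trf(vector_fun.fun, vector_fun.jac, x0, f0, J0, lb, ub, ftol, xtol,
                 gtol, max_nfev, x_scale, loss_function, tr_solver,
                 tr_options.copy(), verbose, callback=callback_wrapped)
    return trf_no_bounds(
        fun, jac, x0, f0, J0, ftol, xtol, gtol, max_nfev, x_scale,
        loss_function, tr_solver, tr_options, verbose, callback=callback)
    J = jac(x)
    self._update_jac()
    ~~~~~~~~~~~~~~~~^^
    self.J = self.jac_wrapped(xp_copy(self.x), f0=self.f)
             ~~~~~~~~~~~~~~~~^^^^^^^^^^^^^^^^^^^^^^^^^^^^
    J, dct = approx_derivative(
             ~~~~~~~~~~~~~~~~~^
        self.fun,
        ^^^^^^^^^
    ...<2 lines>...
        **sel
[... 367 characters left out ...]
eval - f0 for f_eval in f_evals]
                                    ^^^^^^^
    f = np.atleast_1d(self.fun(x, *self.args, **self.kwargs))
                      ~~~~~~~~^^^^^^^^^^^^^^^^^^^^^^^^^^^^^^
    return np.atleast_1d(self.fun(x))
                         ~~~~~~~~^^^
    return self.f(x, *self.args, **self.kwargs)
           ~~~~~~^^^^^^^^^^^^^^^^^^^^^^^^^^^^^^
  File "f4.py", line 4, in <lambda>
    f=lambda q: np.concatenate([(proj(n,pose([q[0],q[1],y],m),d["p"],d["R"])[0]-[u,v]) for n,u,v,m in oo])
                                 ~~~~^^^^^^^^^^^^^^^^^^^^^^^^^^^^^^^^^^^^^^^
  File "h.py", line 6, in proj
    c=camera_params(n);
ValueError: time passes only in moves, steps and waits
```

```bash
python3 - <<'E'
import re
t=open("h.py").read()
t=t.replace("from workcell import arm,capture,camera_params\n","from workcell import arm,capture\nimport workcell,pickle,os\ndef camera_params(n):\n    f=f'cam_{n}.pkl'\n    if not os.path.exists(f): pickle.dump(workcell.camera_params(n),open(f,'wb'))\n    return pickle.load(open(f,'rb'))\n")
open("h.py","w").write(t)
m=open("mv.py").read().replace("[.4795,-.3747,","[.478,-.3755,");open("mv.py","w").write(m)
E
python3 - <<'E'
from mv import *
for n in("top","scene","wrist"):
    try: camera_params(n)
    except Exception as e: print(n,e)
s=arm.observe(); print(s["tcp_pos"],rel([.4915,-.183,.160],4.8,s),rel([.4915,-.183,.125],4.8,s))
E
```

```text
[ 0.49352905 -0.17983127  0.21935379] [-2.2 59.4 -3.1 -0.1  0.4 -0.2] [-2.1 94.4 -3.1 -0.1  0.4 -0.2]
```

Request:
drive_tool(
  series=[
    [[-2,30,-3,0,0.4,0,93],[-2,60,-3,0,0.4,0,93],[-2,80,-3,0,0.4,0,93],[-2,94,-3,0,0.4,0,93],[-2,94,-3,0,0.4,0,93],[-2,94,-3,0,0.4,0,93]],
  ],
)

```text
time: 2.7
tcp_pos: [0.4917, -0.1811, 0.1275]
ee_rot: [[0.996, -0.0, -0.087], [0.087, 0.0, 0.996], [-0.0, -1.0, 0.0]]
wrist_force: [0.1, 0.7, 0.7]
grip_width: 0.093
```

```bash
python3 ow.py w2
```

```text
2.7 [ 0.49168181 -0.18106306  0.12745277] [[0.9962, -0.0002, -0.0865], [0.0865, 0.0002, 0.9962], [-0.0001, -1.0, 0.0002]] [0.1 0.7 0.7]
```

View pics/w2o.png

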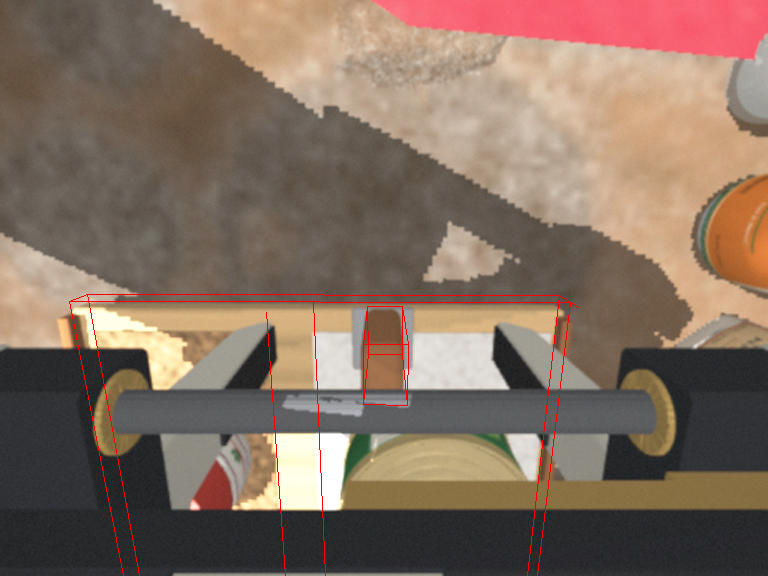

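Request:
drive_tool(
  series=[
    [[0,2,-2,0,0,0,93],[0,2,-2,0,0,0,40],[0,2,-2,0,0,0,0],[0,2,-2,0,0,0,0],[0,2,-2,0,0,0,0],[0,2,-2,0,0,0,0],[0,2,-2,0,0,0,0],[0,2,-2,0,0,0,0]],
  ],
)

```text
time: 3.42
tcp_pos: [0.492, -0.1838, 0.1249]
ee_rot: [[0.996, -0.0, -0.086], [0.086, -0.0, 0.996], [-0.0, -1.0, -0.0]]
wrist_force: [-0.3, 0.2, 0.2]
grip_width: 0.051
```

Request:
drive_tool(
  series=[
    [[0,0,0,0,0,0,0],[0,0,0,0,0,0,0],[0,0,0,0,0,0,0],[0,0,0,0,0,0,0],[0,0,0,0,0,0,0],[0,0,0,0,0,0,0],[0,0,0,0,0,0,0]],
  ],
)

```text
time: 4.0
tcp_pos: [0.4913, -0.1838, 0.1249]
ee_rot: [[0.996, -0.002, -0.086], [0.086, 0.0, 0.996], [-0.002, -1.0, 0.0]]
wrist_force: [-10.7, -0.3, 5.1]
grip_width: 0.0155
```

```bash
python3 - <<'E'
from mv import *
import math
s=arm.observe();print(s["tcp_pos"],s["grip_width"],s["wrist_force"])
# shift relative to level in tool: up = -ty ; toward hinge(-Y)= -tz
y0,z0=191,39
for th in (.05,.1,.15,.18,.2,.22,.235,.25,.265,.28,.295,.31,.325,.34,.355,.37,.385,.4,.415,.43,.445):
    d=y0*math.cos(th)-z0*math.sin(th); h=y0*math.sin(th)+z0*math.cos(th)
    print(th,"ty %.1f tz %.1f"%(-(h-z0),-(y0-d)))
E
```

```text
[ 0.49128588 -0.18382886  0.12487336] 0.015512357080977068 [-10.72444001  -0.31293776   5.06033064]
0.05 ty -9.5 tz -2.2
0.1 ty -18.9 tz -4.8
0.15 ty -28.1 tz -8.0
0.18 ty -33.6 tz -10.1
0.2 ty -37.2 tz -11.6
0.22 ty -40.7 tz -13.1
0.235 ty -43.4 tz -14.3
0.25 ty -46.0 tz -15.6
0.265 ty -48.7 tz -16.9
0.28 ty -51.3 tz -18.2
0.295 ty -53.8 tz -19.6
0.31 ty -56.4 tz -21.0
0.325 ty -58.9 tz -22.5
0.34 ty -61.5 tz -23.9
0.355 ty -64.0 tz -25.5
0.37 ty -66.4 tz -27.0
0.385 ty -68.9 tz -28.6
0.4 ty -71.3 tz -30.3
0.415 ty -73.7 tz -31.9
0.43 ty -76.1 tz -33.6
0.445 ty -78.4 tz -35.4
```

Request:
drive_tool(
  series=[
    [[-0.5,-2.4,-0.5,0,0,0,0],[-0.5,-4.8,-1.1,0,0,0,0],[-0.5,-7.2,-1.6,0,0,0,0],[-0.5,-9.5,-2.2,0,0,0,0],[-0.5,-11.9,-2.8,0,0,0,0],[-0.5,-14.2,-3.5,0,0,0,0],[-0.5,-16.6,-4.1,0,0,0,0],[-0.5,-18.9,-4.8,0,0,0,0],[-0.5,-21.2,-5.6,0,0,0,0],[-0.5,-23.5,-6.4,0,0,0,0],[-0.5,-25.8,-7.2,0,0,0,0],[-0.5,-28.1,-8,0,0,0,0],[-0.5,-30,-8.7,0,0,0,0],[-0.5,-31.9,-9.4,0,0,0,0],[-0.5,-33.6,-10.1,0,0,0,0],[-0.5,-33.6,-10.1,0,0,0,0]],
  ],
)

```text
time: 5.33
tcp_pos: [0.492, -0.194, 0.1588]
ee_rot: [[0.996, -0.001, -0.086], [0.086, 0.0, 0.996], [-0.001, -1.0, 0.0]]
wrist_force: [-7.9, -1.6, -5.5]
grip_width: 0.0158
```

```bash
cat > look.py <<'E'
import sys
from ov import *; from mv import pr
th=float(sys.argv[2]); n=sys.argv[1]
s=arm.observe(); a=capture("scene")[:,:,::-1].copy(); b=capture("top")[:,:,::-1].copy()
print(s["time"],s["tcp_pos"],s["wrist_force"].round(1),s["grip_width"])
cv2.imwrite(f"pics/{n}s_raw.png",a);cv2.imwrite(f"pics/{n}t_raw.png",b)
A=cv2.resize(a[190:300,265:385],None,fx=4,fy=4,interpolation=cv2.INTER_CUBIC)
B=cv2.resize(b[150:265,305:405],None,fx=3.8,fy=3.8,interpolation=cv2.INTER_CUBIC)
A0,B0=A.copy(),B.copy()
wire(A,"scene",(265,190),4,place(pr,board_edges(th)));wire(B,"top",(305,150),3.8,place(pr,board_edges(th)))
h=440;f=lambda I:cv2.copyMakeBorder(I,0,h-I.shape[0],0,0,cv2.BORDER_CONSTANT) if I.shape[0]<h else I[:h]
cv2.imwrite(f"pics/{n}.png",cv2.resize(np.hstack([f(A),f(B)]),None,fx=.9,fy=.9))
E
python3 look.py l1 .18
```

```text
5.3333 [ 0.49201905 -0.19400843  0.15879258] [-7.9 -1.6 -5.5] 0.015803895694345996
```

View pics/l1.png

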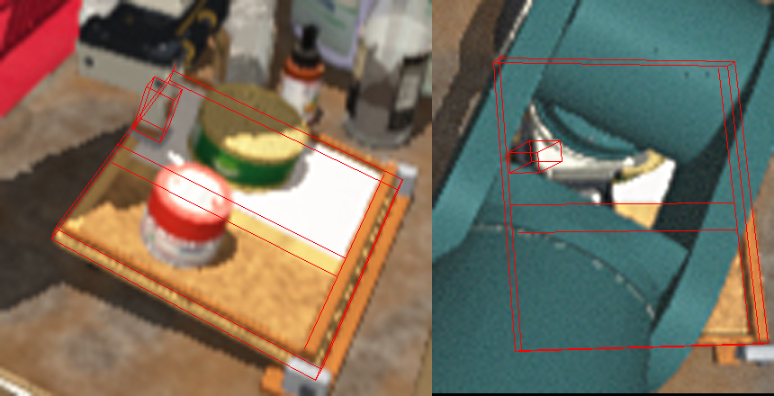

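Request:
drive_tool(
  series=[
    [[0,-1.2,-0.5,0,0,0,0],[0,-2.4,-1,0,0,0,0],[0,-3.6,-1.5,0,0,0,0],[0,-4.8,-2,0,0,0,0],[0,-6,-2.5,0,0,0,0],[0,-7.1,-3,0,0,0,0],[0,-7.1,-3,0,0,0,0]],
  ],
)

```text
time: 6.02
tcp_pos: [0.4923, -0.197, 0.1657]
ee_rot: [[0.996, -0.001, -0.086], [0.086, 0.0, 0.996], [-0.001, -1.0, 0.0]]
wrist_force: [-6.7, -1.2, -9.0]
grip_width: 0.016
```

```bash
cat > look.py <<'E'
import sys
from ov import *; from mv import pr
from scipy.spatial.transform import Rotation as R
th=float(sys.argv[2]); n=sys.argv[1]
s=arm.observe(); a=capture("scene")[:,:,::-1].copy()
print(s["time"],s["tcp_pos"],s["wrist_force"].round(1),s["grip_width"])
cv2.imwrite(f"pics/{n}s_raw.png",a)
k=6;c=(270,190)
A=cv2.resize(a[190:285,270:390],None,fx=k,fy=k,interpolation=cv2.INTER_CUBIC)
wire(A,"scene",c,k,place(pr,board_edges(th)))
def circ(x,y,r,z0,col):
    t=np.linspace(0,2*np.pi,37);P=np.c_[x+r*np.cos(t),y+r*np.sin(t),z0+0*t]/1000
    P=pose(pr,R.from_euler('x',-th).apply(P)+[0,0,.021]); wire(A,"scene",c,k,list(zip(P[:-1],P[1:])),col)
tx,ty,px,py=np.loadtxt("obj.txt")
circ(tx,ty,43,46,(255,0,0)); circ(tx,-58,43,46,(0,255,255)); circ(px,py,29,56,(255,0,0))
cv2.imwrite(f"pics/{n}.png",A)
E
python3 - <<'E'
from mv import *
import h
def back(n,u,v,z):
    cc=camera_params(n);W=cc["world_from_camera"]
    d=W[:3,:3]@np.array([(u-cc["cx"])/cc["fx"],-(v-cc["cy"])/cc["fy"],-1]);k=(z-W[2,3])/d[2];return W[:3,3]+k*d
out=[]
for (u1,v1),(u2,v2),z in [((305+255/5,150+190/5),(270+365/6,205+135/6),.067),((305+268/5,150+405/5),(270+263/6,205+262/6),.077)]:
    for q in (back("top",u1,v1,z),back("scene",u2,v2,z)):
        l=R.from_euler('z',-pr[2]).apply(q-[pr[0],pr[1],0])*1000; print(l)
    out+=[l[0],l[1]]
np.savetxt("obj.txt",out)
E
python3 look.py l2 .22
```

```text
[ -51.41990927 -120.10637122   67.        ]
[ -50.0107641  -119.86650484   67.        ]
[  64.65874333 -126.59390382   77.        ]
[  70.52772992 -125.16364932   77.        ]
6.0167 [ 0.49226536 -0.19696497  0.1657328 ] [-6.7 -1.2 -9. ] 0.01599680855918114
```

View pics/l2.png

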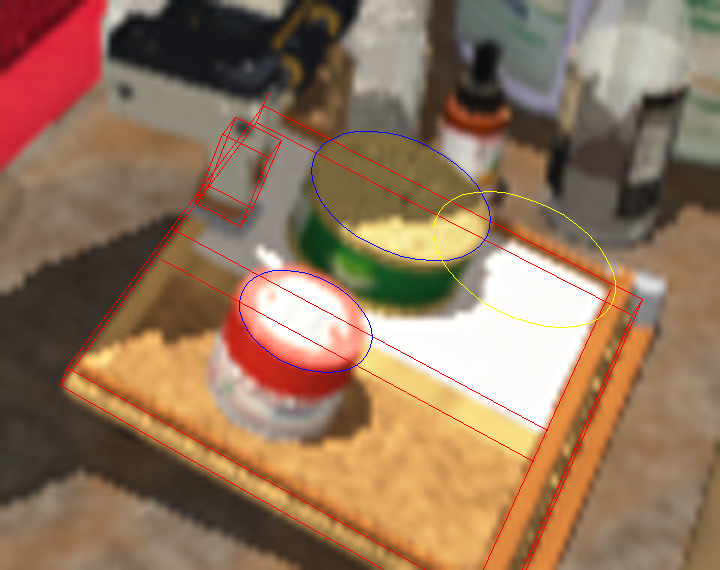

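Request:
drive_tool(
  series=[
    [[0,-0.9,-0.4,0,0,0,0],[0,-1.8,-0.9,0,0,0,0],[0,-2.7,-1.3,0,0,0,0],[0,-3.5,-1.7,0,0,0,0],[0,-3.5,-1.7,0,0,0,0],[0,-3.5,-1.7,0,0,0,0],[0,-3.5,-1.7,0,0,0,0]],
  ],
)

```text
time: 6.65
tcp_pos: [0.4924, -0.1985, 0.1691]
ee_rot: [[0.996, -0.001, -0.086], [0.086, 0.0, 0.996], [-0.001, -1.0, 0.0]]
wrist_force: [-6.1, -1.1, -9.0]
grip_width: 0.0159
```

```bash
python3 look.py l3 .24
```

```text
6.65 [ 0.49238872 -0.19853888  0.1691448 ] [-6.1 -1.1 -9. ] 0.015855674531252573
```

View pics/l3.png

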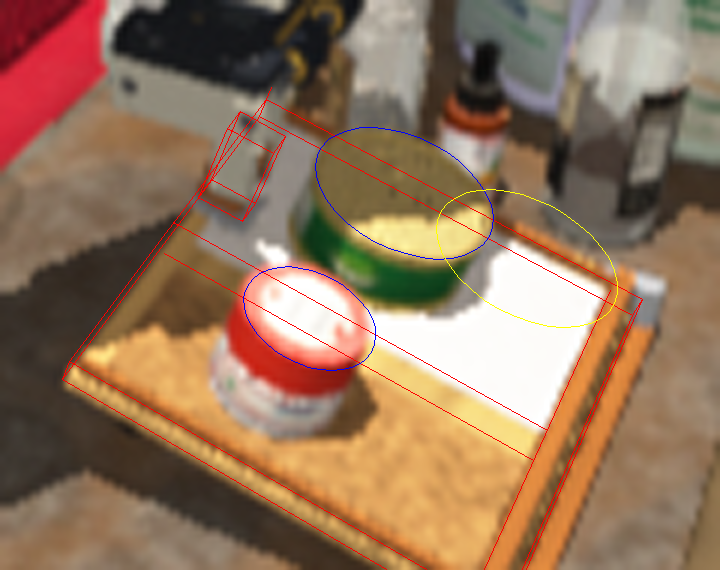

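Request:
drive_tool(
  series=[
    [[0,-0.9,-0.4,0,0,0,0],[0,-1.8,-0.9,0,0,0,0],[0,-2.7,-1.3,0,0,0,0],[0,-3.5,-1.7,0,0,0,0],[0,-3.5,-1.7,0,0,0,0],[0,-3.5,-1.7,0,0,0,0],[0,-3.5,-1.7,0,0,0,0]],
  ],
)

```text
time: 7.28
tcp_pos: [0.4925, -0.2002, 0.1726]
ee_rot: [[0.996, -0.001, -0.086], [0.086, 0.0, 0.996], [-0.001, -1.0, 0.0]]
wrist_force: [-6.4, 0.3, -8.0]
grip_width: 0.016
```

```bash
python3 look.py l4 .26
```

```text
7.2833 [ 0.49253405 -0.20024415  0.17262303] [-6.4  0.3 -8. ] 0.016024897717991413
```

View pics/l4.png

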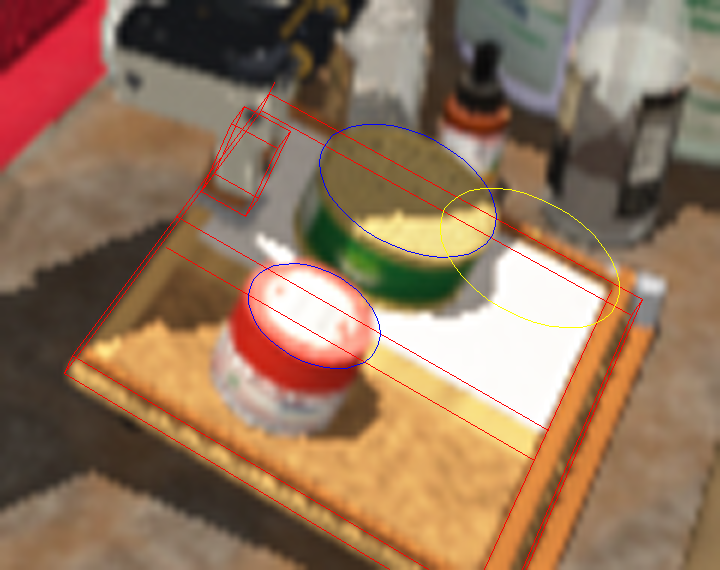

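Not slid. Next +0.02.

Request:
drive_tool(
  series=[
    [[0,-0.9,-0.4,0,0,0,0],[0,-1.8,-0.9,0,0,0,0],[0,-2.7,-1.3,0,0,0,0],[0,-3.5,-1.8,0,0,0,0],[0,-3.5,-1.8,0,0,0,0],[0,-3.5,-1.8,0,0,0,0],[0,-3.5,-1.8,0,0,0,0]],
  ],
)

```text
time: 7.92
tcp_pos: [0.4927, -0.2021, 0.1761]
ee_rot: [[0.996, -0.001, -0.086], [0.086, 0.0, 0.996], [-0.001, -1.0, 0.0]]
wrist_force: [-7.6, -0.9, -8.3]
grip_width: 0.0162
```

```bash
python3 look.py l5 .28
```

```text
7.9167 [ 0.49267809 -0.20205257  0.17614601] [-7.6 -0.9 -8.3] 0.01619173658174078
```

View pics/l5.png

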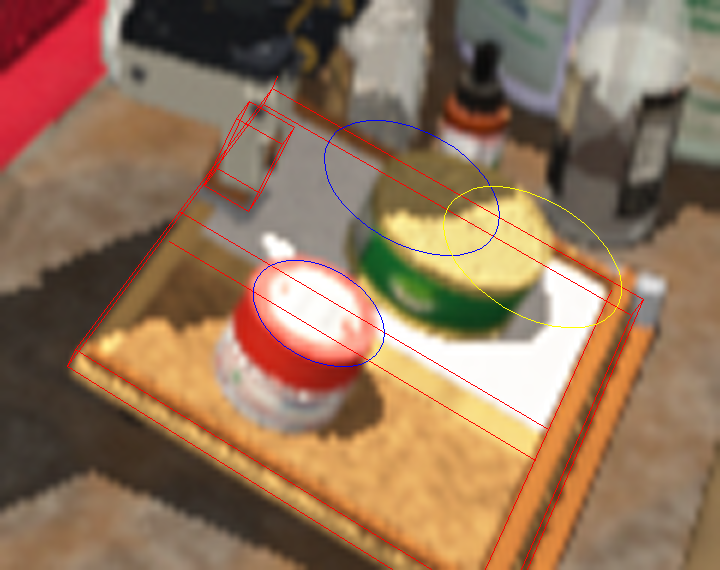

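It is sliding; hold and wait.

Request:
drive_tool(
  series=[
    [[0,0,0,0,0,0,0],[0,0,0,0,0,0,0],[0,0,0,0,0,0,0],[0,0,0,0,0,0,0],[0,0,0,0,0,0,0],[0,0,0,0,0,0,0]],
  ],
)

```text
time: 8.47
tcp_pos: [0.4927, -0.2021, 0.1761]
ee_rot: [[0.996, -0.001, -0.086], [0.086, 0.0, 0.996], [-0.001, -1.0, 0.0]]
wrist_force: [-6.9, -0.7, -8.6]
grip_width: 0.0158
```

```bash
python3 look.py l6 .28
```

```text
8.4667 [ 0.49267308 -0.20205891  0.17614285] [-6.9 -0.7 -8.6] 0.015811079254831027
```

View pics/l6.png

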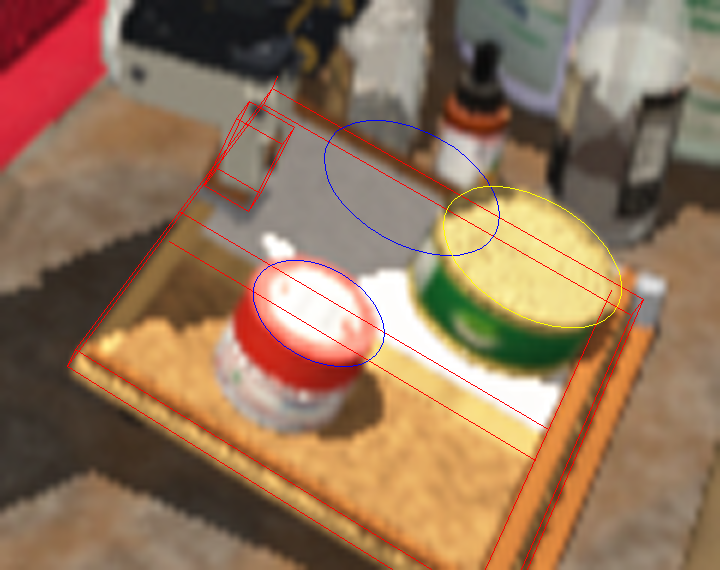

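Request:
drive_tool(
  series=[
    [[0,0,0,0,0,0,16],[0,0,0,0,0,0,20],[0,0,0,0,0,0,30],[0,0,0,0,0,0,45],[0,0,0,0,0,0,60],[0,0,0,0,0,0,60],[0,0,0,0,0,0,60],[0,0,0,0,0,0,60]],
  ],
)

```text
time: 9.18
tcp_pos: [0.4932, -0.2021, 0.1763]
ee_rot: [[0.996, 0.0, -0.086], [0.086, -0.0, 0.996], [0.0, -1.0, -0.0]]
wrist_force: [-0.1, -0.7, -0.0]
grip_width: 0.0555
```

```bash
python3 - <<'E'
from mv import *
def back(n,u,v,z):
    cc=camera_params(n);W=cc["world_from_camera"]
    d=W[:3,:3]@np.array([(u-cc["cx"])/cc["fx"],-(v-cc["cy"])/cc["fy"],-1]);k=(z-W[2,3])/d[2];return (W[:3,3]+k*d).round(3)
for z in (.06,.09,.12,.15):
    print(z,"top front rim",back("top",95+250/4,170+85/4,z),back("top",95+130/4,170+60/4,z),"scene corner",back("scene",120+255/5,155+30/5,z),back("scene",120+320/5,155+95/5,z))
s=arm.observe()
print(rel([.4932,-.2021,.235],5,s),rel([.40,-.05,.30],2,s),rel([.4045,.2906,.27],-.55,s))
E
```

```text
0.06 top front rim [0.486 0.282 0.06 ] [0.499 0.365 0.06 ] scene corner [0.56  0.427 0.06 ] [0.514 0.315 0.06 ]
0.09 top front rim [0.48  0.273 0.09 ] [0.493 0.354 0.09 ] scene corner [0.521 0.382 0.09 ] [0.477 0.276 0.09 ]
0.12 top front rim [0.474 0.264 0.12 ] [0.486 0.342 0.12 ] scene corner [0.481 0.337 0.12 ] [0.44  0.236 0.12 ]
0.15 top front rim [0.468 0.256 0.15 ] [0.48  0.331 0.15 ] scene corner [0.442 0.293 0.15 ] [0.402 0.197 0.15 ]
[  0.1 -58.7  -0.1   0.   -0.1   0. ] [ -79.7 -123.7  159.5    0.     2.9    0. ] [-46.  -93.8 498.4   0.    5.5   0. ]
```

Request:
drive_tool(
  series=[
    [[0,-20,0,0,0,0,60],[0,-55,0,0,0,0,60],[-20,-90,38,0,1,0,60],[-48,-110,72,0,2,0,60],[-70,-115,106,0,3,0,60],[-80,-118,145,0,3,0,60],[-78,-118,186,0,3.5,0,60],[-75,-116,227,0,4,0,60],[-72,-114,268,0,4.5,0,60],[-69,-112,309,0,5,0,60],[-64,-108,350,0,5.5,0,60],[-59,-104,391,0,5.5,0,60],[-54,-100,432,0,5.5,0,60],[-49,-96,473,0,5.5,0,60],[-46,-94,498,0,5.5,0,60],[-46,-94,498,0,5.5,0,60],[-46,-94,498,0,5.5,0,60],[-46,-94,498,0,5.5,0,60]],
  ],
)

```text
time: 10.68
tcp_pos: [0.4044, 0.29, 0.2701]
ee_rot: [[1.0, -0.0, 0.009], [-0.009, -0.0, 1.0], [-0.0, -1.0, -0.0]]
wrist_force: [-0.4, -0.3, -0.7]
grip_width: 0.06
```

```bash
cat > look2.py <<'E'
import sys
from ov import *; from mv import pr
th=float(sys.argv[2]); n=sys.argv[1]
pg=[.405,.2406,np.radians(179.45)]
s=arm.observe(); w=capture("wrist")[:,:,::-1].copy(); a=capture("scene")[:,:,::-1].copy(); b=capture("top")[:,:,::-1].copy()
print(s["time"],s["tcp_pos"],s["wrist_force"].round(1),s["grip_width"],s["ee_rot"].round(3).tolist())
for k,v in zip("wst",(w,a,b)): cv2.imwrite(f"pics/{n}_{k}raw.png",v)
W=cv2.resize(w,None,fx=1.5,fy=1.5); wire(W,"wrist",(0,0),1.5,place(pg,gauge_edges),(0,0,255),s["tcp_pos"],s["ee_rot"]); cv2.imwrite(f"pics/{n}_w.png",W)
A=cv2.resize(a[190:285,270:390],None,fx=6,fy=6,interpolation=cv2.INTER_CUBIC); wire(A,"scene",(270,190),6,place(pr,board_edges(th))); cv2.imwrite(f"pics/{n}_s.png",A)
B=cv2.resize(b[150:265,305:425],None,fx=5,fy=5,interpolation=cv2.INTER_CUBIC); wire(B,"top",(305,150),5,place(pr,board_edges(th))); cv2.imwrite(f"pics/{n}_t.png",B)
E
python3 look2.py m1 .28
```

```text
10.6833 [0.4044012  0.28996269 0.27006534] [-0.4 -0.3 -0.7] 0.060037280972339985 [[1.0, -0.0, 0.009], [-0.009, -0.0, 1.0], [-0.0, -1.0, -0.0]]
```

View pics/m1_w.png

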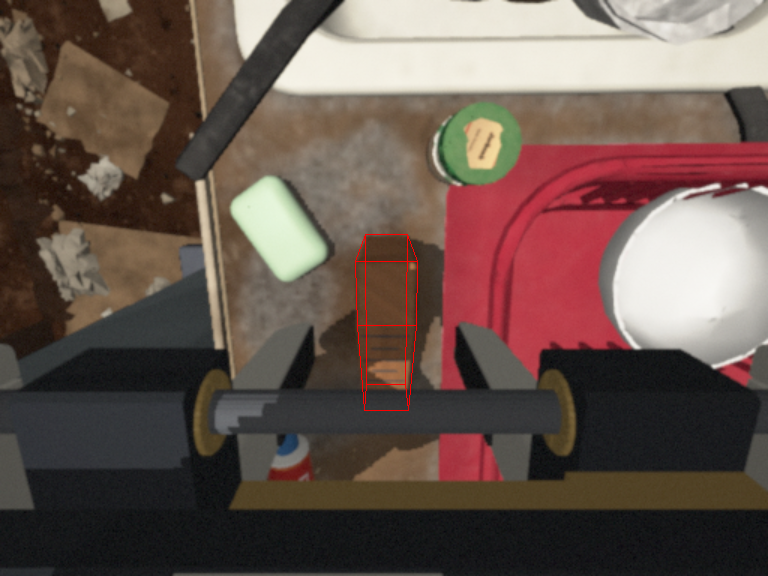

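View pics/m1_s.png

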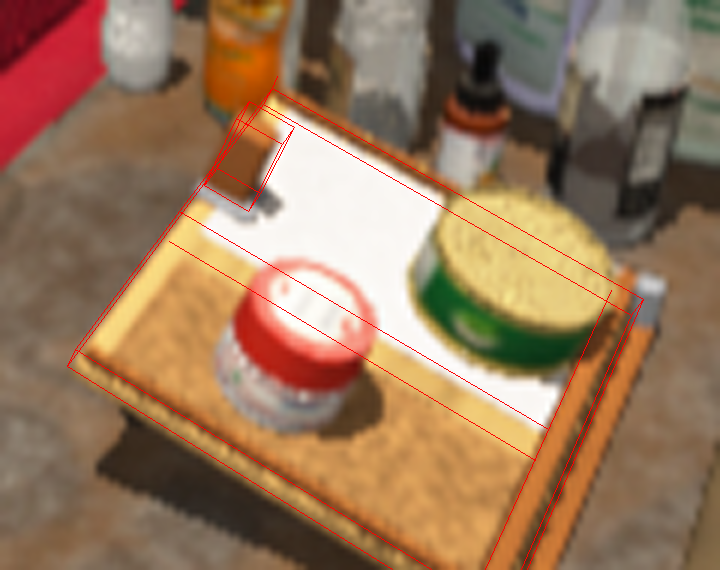

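View pics/m1_t.png

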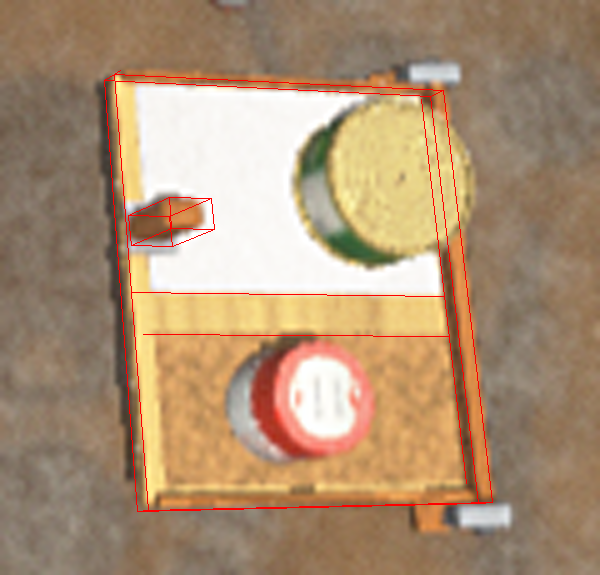

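Request:
drive_tool(
  series=[
    [[0,40,0,0,0,0,60],[0,75,0,0,0,0,60],[0,100,0,0,0,0,60],[0,110,0,0,0,0,60],[0,110,0,0,0,0,45],[0,110,0,0,0,0,30],[0,110,0,0,0,0,0],[0,110,0,0,0,0,0],[0,110,0,0,0,0,0],[0,110,0,0,0,0,0],[0,110,0,0,0,0,0],[0,110,0,0,0,0,0]],
  ],
)

```text
time: 11.83
tcp_pos: [0.405, 0.2904, 0.162]
ee_rot: [[1.0, 0.002, 0.01], [-0.01, 0.001, 1.0], [0.002, -1.0, 0.001]]
wrist_force: [-0.4, -1.0, 7.6]
grip_width: 0.0357
```

```bash
python3 - <<'E'
from mv import *
s=arm.observe();print(s["time"],s["tcp_pos"],s["wrist_force"],s["grip_width"])
for th in(.25,.27,.29):
    e=bp((45,-205,-6),th); yc=(.094-e[2])/.7
    yaw=pr[2]; ydir=np.array([-np.sin(yaw),np.cos(yaw)])
    o=e[:2]-ydir*yc; g=o-ydir*.05
    print(th,e,"yc",yc,"gauge",o,"grip",g)
E
```

```text
11.8333 [0.40502886 0.29044821 0.16196688] [-0.44826616 -1.02602388  7.61161991] 0.03565602518694546
0.25 [ 0.41641293 -0.17985585  0.06590434] yc 0.04013666126155238 gauge [ 0.41305438 -0.13985996] grip [ 0.40887048 -0.09003531]
0.27 [ 0.41649142 -0.18079061  0.06989732] yc 0.03443240122426425 gauge [ 0.41361019 -0.14647897] grip [ 0.4094263  -0.09665432]
0.29 [ 0.41657658 -0.18180476  0.07387074] yc 0.02875608158083558 gauge [ 0.41417033 -0.15314953] grip [ 0.40998644 -0.10332488]
```

Request:
drive_tool(
  series=[
    [[0,-20,0,0,0,0,0],[0,-45,0,0,0,0,0],[0,-55,-20,0,0,0,0],[0,-55,-50,0,-0.5,0,0],[0,-55,-85,0,-1,0,0],[1,-55,-120,0,-2,0,0],[1,-55,-155,0,-3,0,0],[2,-55,-190,0,-4,0,0],[2,-55,-225,0,-5,0,0],[2.7,-55,-260,0,-5.4,0,0],[2.7,-55,-290,0,-5.4,0,0],[2.7,-55,-315,0,-5.4,0,0],[2.7,-55,-327,0,-5.4,0,0],[2.7,-40,-327,0,-5.4,0,0],[2.7,-25,-327,0,-5.4,0,0],[2.7,-12,-327,0,-5.4,0,0],[2.7,-6,-327,0,-5.4,0,0],[2.7,-3,-327,0,-5.4,0,0],[2.7,-3,-327,0,-5.4,0,0]],
  ],
)

```text
time: 13.42
tcp_pos: [0.4039, -0.0366, 0.163]
ee_rot: [[0.996, -0.0, -0.085], [0.085, 0.0, 0.996], [-0.0, -1.0, 0.0]]
wrist_force: [-0.4, 0.5, -2.6]
grip_width: 0.036
```

```bash
cat > look3.py <<'E'
import sys
from ov import *; from mv import pr
th=float(sys.argv[2]); n=sys.argv[1]
s=arm.observe(); a=capture("scene")[:,:,::-1].copy(); b=capture("top")[:,:,::-1].copy()
print(s["time"],s["tcp_pos"],s["wrist_force"].round(1),s["torque"].round(2),s["grip_width"],s["ee_rot"].round(3).tolist())
for k,v in zip("st",(a,b)): cv2.imwrite(f"pics/{n}_{k}raw.png",v)
yaw=np.arctan2(s["ee_rot"][1,0],s["ee_rot"][0,0])+np.pi
yd=np.array([-np.sin(yaw),np.cos(yaw)]); o=s["tcp_pos"][:2]+yd*.05
print("gauge",o,np.degrees(yaw))
A=cv2.resize(a[180:280,240:370],None,fx=6,fy=6,interpolation=cv2.INTER_CUBIC); wire(A,"scene",(240,180),6,place(pr,board_edges(th)));wire(A,"scene",(240,180),6,place([*o,yaw],gauge_edges),(255,0,0)); cv2.imwrite(f"pics/{n}_s.png",A)
B=cv2.resize(b[150:265,255:385],None,fx=5,fy=5,interpolation=cv2.INTER_CUBIC); wire(B,"top",(255,150),5,place(pr,board_edges(th)));wire(B,"top",(255,150),5,place([*o,yaw],gauge_edges),(255,0,0)); cv2.imwrite(f"pics/{n}_t.png",B)
E
python3 look3.py g1 .27
```

```text
13.4167 [ 0.40385544 -0.03664922  0.16297565] [-0.4  0.5 -2.6] [ 0.08  0.04 -0.03] 0.03597431071226042 [[0.996, -0.0, -0.085], [0.085, 0.0, 0.996], [-0.0, -1.0, 0.0]]
gauge [ 0.40808486 -0.08647002] 184.85235473445496
```

View pics/g1_s.png

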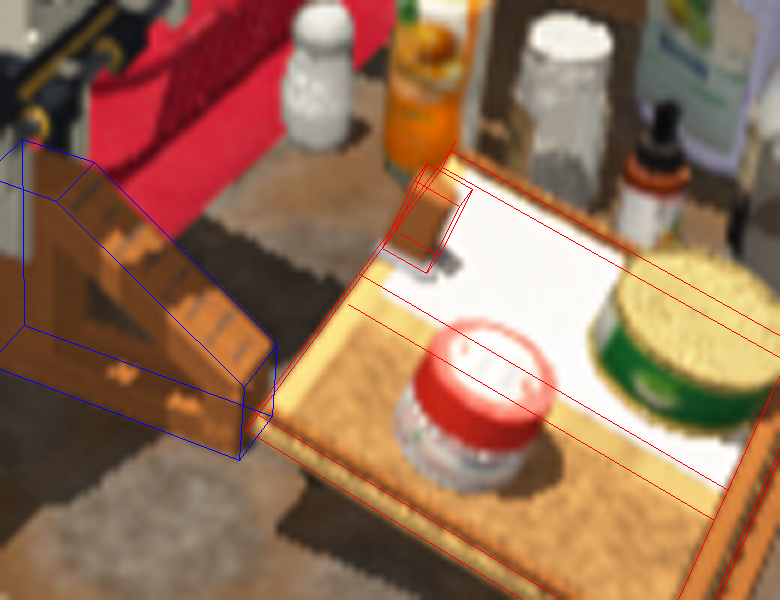

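View pics/g1_t.png

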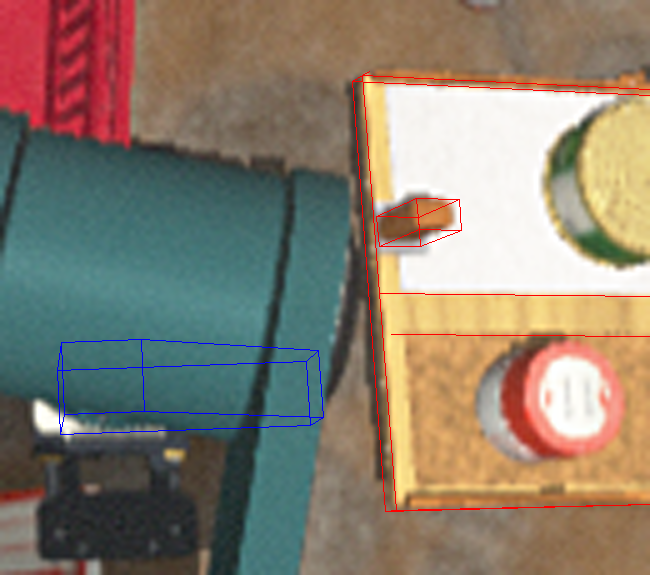

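Request:
drive_tool(
  series=[
    [[0,1,0,0,0,0,0],[0,1.5,0,0,0,0,0],[0,1.5,0,0,0,0,0],[0,1.5,0,0,0,0,0]],
  ],
)

```text
time: 13.85
tcp_pos: [0.4041, -0.0368, 0.1621]
ee_rot: [[0.996, 0.001, -0.084], [0.084, -0.0, 0.996], [0.001, -1.0, -0.0]]
wrist_force: [0.3, 0.6, 0.2]
grip_width: 0.0356
```

Request:
drive_tool(
  series=[
    [[0,0.4,0,0,0,0,0],[0,0.4,0,0,0,0,0],[0,0.4,0,0,0,0,0]],
  ],
)

```text
time: 14.1
tcp_pos: [0.4041, -0.0368, 0.162]
ee_rot: [[0.996, 0.001, -0.084], [0.084, -0.0, 0.996], [0.001, -1.0, -0.0]]
wrist_force: [-2.0, 1.7, 4.5]
grip_width: 0.0355
```

Request:
drive_tool(
  series=[
    [[0,-0.2,-6,0,0,0,0],[0,-0.2,-12,0,0,0,0],[0,-0.2,-18,0,0,0,0],[0,-0.2,-24,0,0,0,0],[0,-0.2,-30,0,0,0,0],[0,-0.2,-36,0,0,0,0],[0,-0.2,-40,0,0,0,0],[0,-0.2,-44,0,0,0,0],[0,-0.2,-46,0,0,0,0],[0,-0.2,-46,0,0,0,0]],
  ],
)

```text
time: 14.93
tcp_pos: [0.408, -0.0837, 0.162]
ee_rot: [[0.997, 0.001, -0.083], [0.083, -0.001, 0.997], [0.001, -1.0, -0.001]]
wrist_force: [0.5, -1.3, 5.1]
grip_width: 0.0357
```

```bash
python3 look3.py g2 .27
```

```text
14.9333 [ 0.40803675 -0.08366388  0.16197771] [ 0.5 -1.3  5.1] [-0.42  0.06  0.  ] 0.035725908466863736 [[0.997, 0.001, -0.083], [0.083, -0.001, 0.997], [0.001, -1.0, -0.001]]
gauge [ 0.4122081  -0.13348957] 184.78557690595036
```

View pics/g2_s.png

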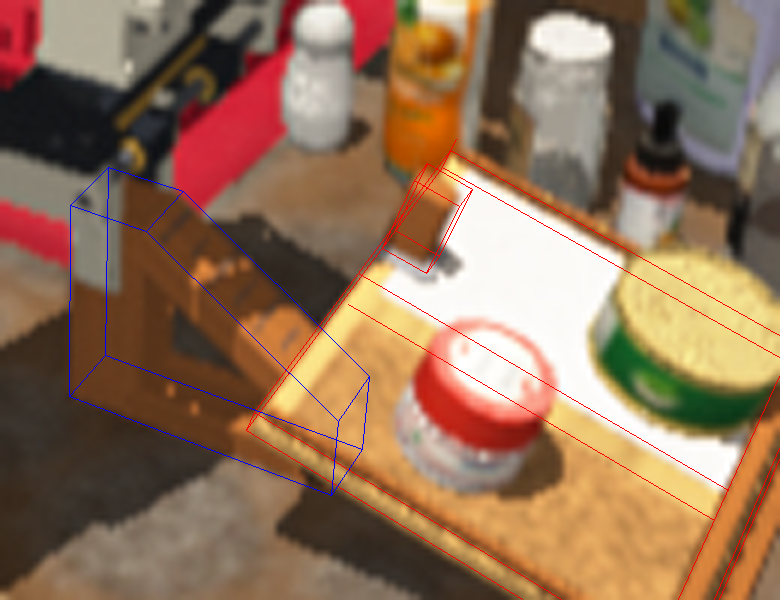

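View pics/g2_t.png

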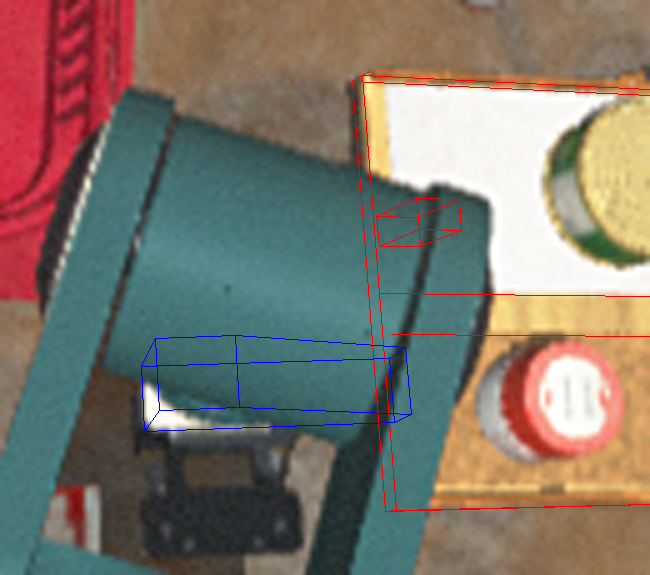

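Request:
drive_tool(
  series=[
    [[0,0,-1,0,0,0,0],[0,0,-2,0,0,0,0],[0,0,-3,0,0,0,0],[0,0,-4,0,0,0,0],[0,0,-4,0,0,0,0]],
  ],
)

```text
time: 15.45
tcp_pos: [0.4084, -0.0873, 0.162]
ee_rot: [[0.996, 0.001, -0.084], [0.084, -0.0, 0.996], [0.001, -1.0, -0.0]]
wrist_force: [-0.3, 2.4, 6.5]
grip_width: 0.0358
```

Request:
drive_tool(
  series=[
    [[0,0,-0.7,0,0,0,0],[0,0,-1.4,0,0,0,0],[0,0,-2,0,0,0,0],[0,0,-2,0,0,0,0]],
  ],
)

```text
time: 15.78
tcp_pos: [0.4085, -0.0892, 0.162]
ee_rot: [[0.996, 0.001, -0.084], [0.084, -0.0, 0.996], [0.001, -1.0, -0.0]]
wrist_force: [0.4, 2.9, 5.9]
grip_width: 0.0359
```

Request:
drive_tool(
  series=[
    [[0,-0.4,0,0,0,0,0],[0,-0.4,-0.5,0,0,0,0],[0,-0.4,-1,0,0,0,0],[0,-0.4,-1,0,0,0,0]],
  ],
)

```text
time: 16.12
tcp_pos: [0.4084, -0.0899, 0.162]
ee_rot: [[0.996, 0.0, -0.084], [0.084, -0.0, 0.996], [0.0, -1.0, -0.0]]
wrist_force: [0.2, 0.6, 3.9]
grip_width: 0.0361
```

```bash
python3 look3.py g3 .27
```

```text
16.1167 [ 0.40844637 -0.08993928  0.16200989] [0.2 0.6 3.9] [-0.14 -0.02  0.  ] 0.036142035630024764 [[0.996, 0.0, -0.084], [0.084, -0.0, 0.996], [0.0, -1.0, -0.0]]
gauge [ 0.41264487 -0.1397627 ] 184.81680039703056
```

View pics/g3_s.png

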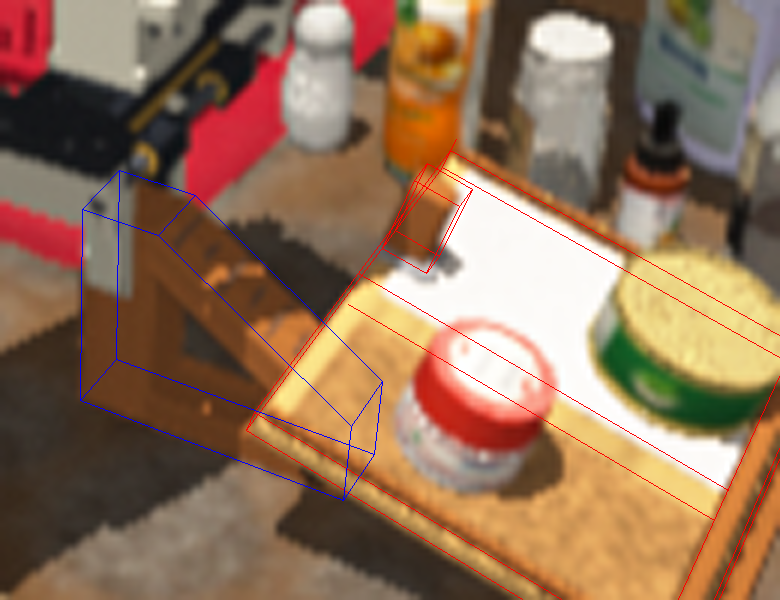

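Request:
drive_tool(
  series=[
    [[0,0,-0.7,0,0,0,0],[0,0,-1.4,0,0,0,0],[0,0,-2,0,0,0,0],[0,0,-2,0,0,0,0]],
  ],
)

```text
time: 16.55
tcp_pos: [0.4086, -0.0917, 0.162]
ee_rot: [[0.996, 0.0, -0.084], [0.084, 0.0, 0.996], [0.0, -1.0, 0.0]]
wrist_force: [-0.2, 1.9, 5.8]
grip_width: 0.0356
```

Request:
drive_tool(
  series=[
    [[0,0,-0.7,0,0,0,0],[0,0,-1.4,0,0,0,0],[0,0,-1.4,0,0,0,0]],
  ],
)

```text
time: 16.8
tcp_pos: [0.4087, -0.093, 0.162]
ee_rot: [[0.996, 0.0, -0.084], [0.084, 0.0, 0.996], [0.0, -1.0, 0.0]]
wrist_force: [0.1, 2.5, 4.8]
grip_width: 0.0362
```

Request:
drive_tool(
  series=[
    [[0,0,-0.7,0,0,0,0],[0,0,-1.4,0,0,0,0],[0,0,-1.4,0,0,0,0]],
  ],
)

```text
time: 17.05
tcp_pos: [0.4089, -0.0944, 0.162]
ee_rot: [[0.996, 0.0, -0.084], [0.084, 0.0, 0.996], [0.0, -1.0, 0.0]]
wrist_force: [0.8, 2.0, 5.6]
grip_width: 0.0353
```

Request:
drive_tool(
  series=[
    [[0,-0.3,-0.5,0,0,0,0],[0,-0.3,-1,0,0,0,0],[0,-0.3,-1,0,0,0,0]],
  ],
)

```text
time: 17.3
tcp_pos: [0.4088, -0.0955, 0.162]
ee_rot: [[0.996, -0.0, -0.084], [0.084, 0.0, 0.996], [-0.0, -1.0, 0.0]]
wrist_force: [-0.1, 1.4, 1.9]
grip_width: 0.0357
```

Request:
drive_tool(
  series=[
    [[0,0,-0.5,0,0,0,0],[0,0,-1,0,0,0,0],[0,0,-1,0,0,0,0]],
  ],
)

```text
time: 17.55
tcp_pos: [0.4089, -0.0963, 0.162]
ee_rot: [[0.996, -0.0, -0.084], [0.084, 0.001, 0.996], [-0.0, -1.0, 0.001]]
wrist_force: [-1.0, 4.4, 1.6]
grip_width: 0.0361
```

Request:
drive_tool(
  series=[
    [[0,0,-0.5,0,0,0,0],[0,0,-1,0,0,0,0],[0,0,-1,0,0,0,0]],
  ],
)

```text
time: 17.8
tcp_pos: [0.409, -0.0969, 0.1622]
ee_rot: [[0.996, -0.0, -0.084], [0.084, 0.002, 0.996], [-0.0, -1.0, 0.002]]
wrist_force: [-1.7, 10.3, 5.4]
grip_width: 0.0357
```

Request:
drive_tool(
  series=[
    [[0,0,0.5,0,0,0,0],[0,0,0.7,0,0,0,0],[0,0,0.7,0,0,0,0]],
  ],
)

```text
time: 18.05
tcp_pos: [0.4089, -0.0966, 0.162]
ee_rot: [[0.996, -0.0, -0.084], [0.084, 0.0, 0.996], [-0.0, -1.0, 0.0]]
wrist_force: [-0.5, 4.4, 1.9]
grip_width: 0.0358
```

```bash
python3 look3.py g4 .27; python3 ow.py w5 .27
```

```text
18.05 [ 0.40891008 -0.09663266  0.16203842] [-0.5  4.4  1.9] [ 0.55  0.04 -0.01] 0.03580004229963682 [[0.996, -0.0, -0.084], [0.084, 0.0, 0.996], [-0.0, -1.0, 0.0]]
gauge [ 0.41312184 -0.14645496] 184.83204881348718
18.15 [ 0.40893346 -0.09664145  0.16208602] [[0.9964, -0.0001, -0.0842], [0.0842, 0.0003, 0.9964], [-0.0001, -1.0, 0.0003]] [-0.2  5.3  2.2]
```

View pics/g4_s.png

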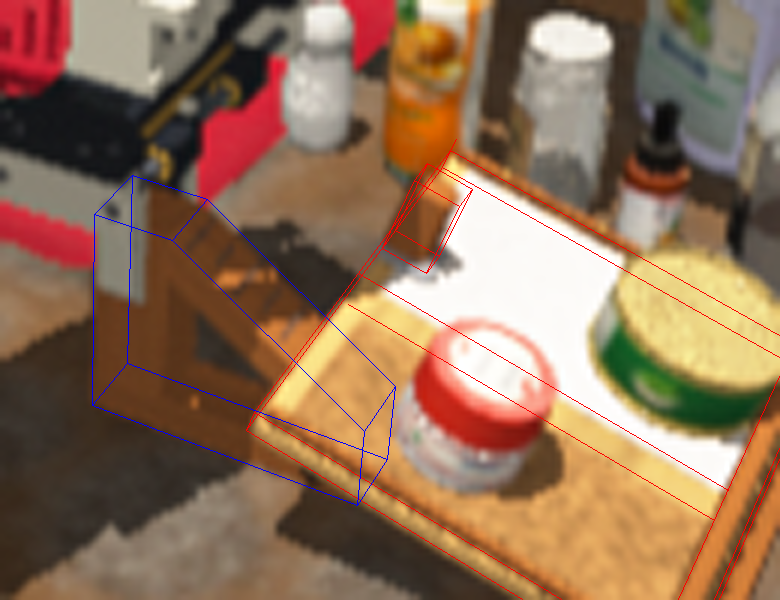

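View pics/w5o.png

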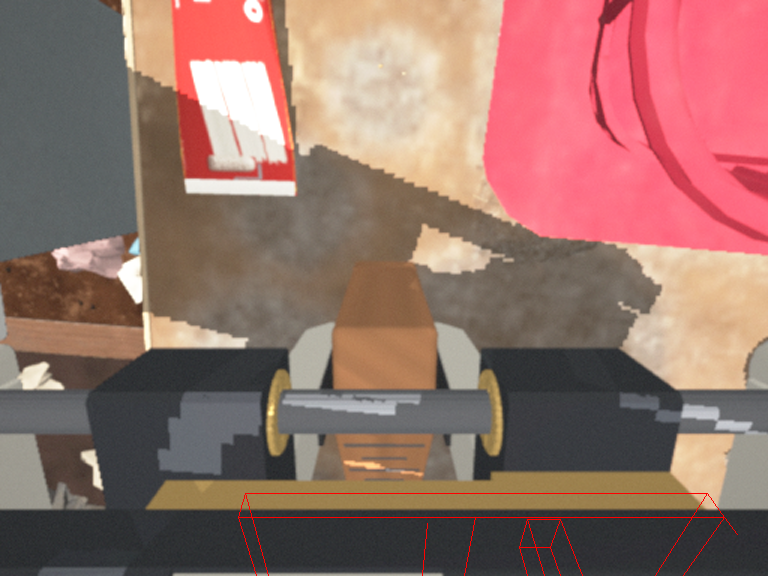

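Request:
drive_tool(
  series=[
    [[0,0,0,0,0,0,36],[0,0,0,0,0,0,38],[0,0,0,0,0,0,44],[0,0,0,0,0,0,52],[0,0,0,0,0,0,60],[0,0,0,0,0,0,60],[0,0,0,0,0,0,60],[0,-10,0,0,0,0,60],[0,-30,0,0,0,0,60],[0,-60,0,0,0,0,60],[0,-90,10,0,0,0,60],[0,-120,40,0,0,0,60],[0,-130,80,0,0,0,60],[0,-130,120,0,0,0,60],[0,-130,160,0,0,0,60],[0,-130,200,0,0,0,60],[0,-130,230,0,0,0,60],[0,-130,230,0,0,0,60]],
  ],
)

```text
time: 19.7
tcp_pos: [0.3887, 0.1364, 0.293]
ee_rot: [[0.996, 0.0, -0.089], [0.089, 0.001, 0.996], [0.0, -1.0, 0.001]]
wrist_force: [-0.5, -0.0, -0.1]
grip_width: 0.0599
```

```bash
cat > look4.py <<'E'
import sys
from ov import *; from mv import pr
th=float(sys.argv[2]); n=sys.argv[1]
s=arm.observe(); a=capture("scene")[:,:,::-1].copy(); b=capture("top")[:,:,::-1].copy()
print(s["time"],s["tcp_pos"],s["grip_width"])
for k,v in zip("st",(a,b)): cv2.imwrite(f"pics/{n}_{k}raw.png",v)
g=[.4131,-.1465,np.radians(184.8)]
A=cv2.resize(a[180:280,240:370],None,fx=6,fy=6,interpolation=cv2.INTER_CUBIC); wire(A,"scene",(240,180),6,place(pr,board_edges(th)));wire(A,"scene",(240,180),6,place(g,gauge_edges),(255,0,0)); cv2.imwrite(f"pics/{n}_s.png",A)
B=cv2.resize(b[150:265,255:400],None,fx=5,fy=5,interpolation=cv2.INTER_CUBIC); wire(B,"top",(255,150),5,place(pr,board_edges(th)));wire(B,"top",(255,150),5,place(g,gauge_edges),(255,0,0)); cv2.imwrite(f"pics/{n}_t.png",B)
E
python3 look4.py e1 .27
```

```text
19.7 [0.38869357 0.13644751 0.29298003] 0.05993316813328358
```

View pics/e1_s.png

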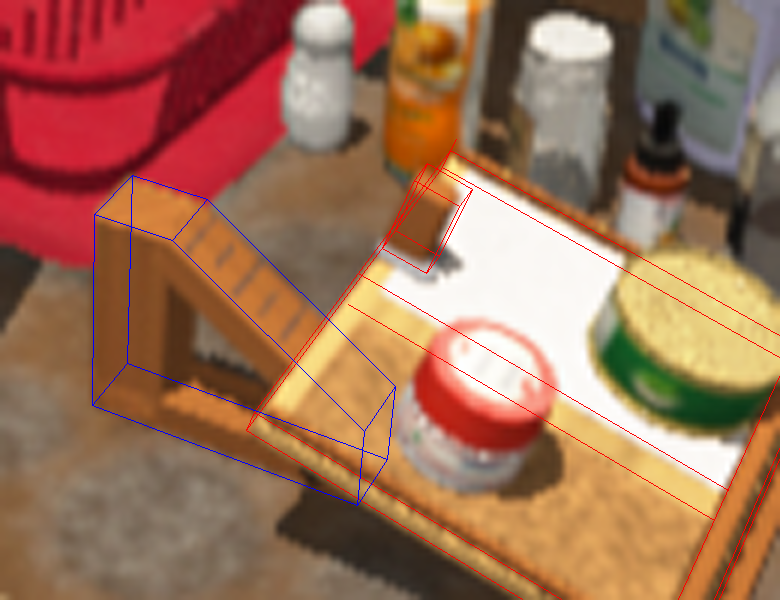

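View pics/e1_t.png

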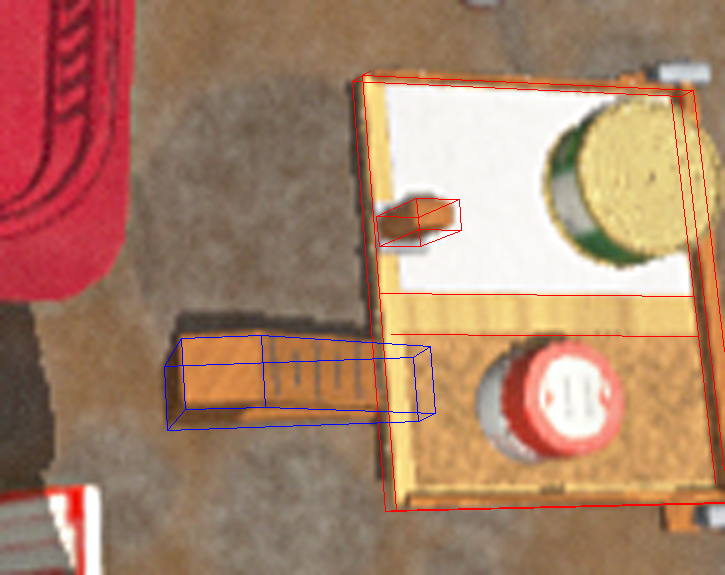

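```bash
python3 -c "
from workcell import order;print(order.hand_in())"
```

```text
the job is handed in; nothing more can be done
None
```

I set the board to the slope where the tin just slides, noted it with the wedge, and handed the job in at about 19.7 s of the 72 s allowed. No verdict was reported.

- **Slope:** I pinched the lug and raised the board in steps of 0.02 rad. The tin slipped to the stop on the step to a nominal 0.28 rad. The board now stands at about 0.27 rad, judged from the camera overlay. The pot stayed on the cork.
- **Letting go:** After I opened the fingers, pictures showed the board still at that slope, the tin at the stop and the pot in its place.
- **Wedge:** I set it on the worktop square to the board, on the cork side, and slid it low end first under the free edge. It made contact about where the geometry predicted. The wrist force along the slide peaked at about 10 N, including roughly 2 N of table friction. I eased it back to about 4 to 5 N before releasing.
- **Last checks:** The final scene and top pictures show the wedge flat, about 185° in yaw like the board (square to it within camera accuracy), with its low end under the edge. It did not visibly move on release. The tin is still at the stop, the pot is unmoved, and the bystanders in view look undisturbed.
- **Uncertain:** The contact force after release could not be measured. The pictures resolve only about 2 to 3 mm per pixel, so the remaining gap of under 2 mm is inferred from the force before release, not seen. My board fits also disagreed by about 1° in yaw and 2 to 4 mm at the free edge.

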